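# Refit the rinsed tube block on the finned bench cooler

### The arm

A 6-joint arm with a two-finger parallel gripper is mounted at the origin on a cart in front of the work surface, level with it; the furniture and walls round the work are solid. World frame = base frame: x ahead of the robot, y to its left, z up, the work surface at z = 0. Lengths are in m, angles in rad, forces in N, time in s.
With the tool pointing down it reaches from about 0.35 to 0.8 m from the base axis. Payload 7.3 kg.
Tool frame: the origin (TCP) lies midway between the tips of the shut fingers; the grasp point (between the pads) lies 19 mm behind it (r.tcp_to_grasp is the distance from the TCP to the grasp point, in m); z points along the fingers, y is the line along which they close (so a half turn about z gives the same grasp; the last joint's range is limited). The gripper opens to 85 mm and grips with 20 to 120 N. Pads are 22 mm wide; open, the fingers measure 114 mm over their backs; the gripper's body (76 mm by 85 mm) begins 54 mm behind the grasp point. The pads swing forward as they close: fully open they stand 13 mm farther back than shut.
Start: joints at [1.004, 0.342, 1.524, -0, 1.275, -0.146], TCP at [0.214, 0.479, 0.231] pointing down, gripper open.
Joint ranges: [-2.53, 2.53], [-0.77, 2.02], [0.04, 2.7], [-1, 4.14], [0.28, 2.66], [-3.11, 3.11]. Speed limits (rad/s): [2.57, 2.57, 3.14, 3.14, 3.14, 3.14].

### API

Orientations are given as a 3x3 rotation matrix whose columns are the frame's x, y, z axes.
In Python, from cell import sense, optics, order, r gives the robot as it stands.
- The arm moves only by the tool play_rows, never from a script. Its argument "rows" is text: rows parted by semicolons, each of 7 numbers parted by spaces: the shift along the world's x, y, z in m, then the turn, a rotation vector about the world's x, y, z in degrees, then the finger opening in m, from 0 to 0.0854. In form: tx ty tz wx wy wz hand; .... A call has 1 to 12 rows; each row shifts and turns the commanded pose from where the row before left it; what a row does not reach is not made up. A row lasts 1/12 s, in which the tool goes at most 41.7 mm and 7.16 degrees, less where a joint would pass 70% of its speed; a pose out of reach is approached as far as the arm can. A call is refused whole if a number of a shift passes 0.0417 or a number of a turn 7.16, either way. A call with a gripper value outside its range is refused whole. The fingers move at their own pace and stop on an object; "squeeze" is the grip in N (left out, the last holds). Time passes only in rows, so rows that do not move let the fingers close. It gives the time, the measured TCP pose, the force, the opening and the grip force at its end, in the units of the state.
- sense(): the state, without advancing time (a new reading comes with each control period).
- optics.capture(name): name is "scene" or "top" or "wrist"; returns (picture, depth): 480x640x3 uint8, red, green, blue; 480x640 float32, m along the optical axis (not along the pixel's ray), 0 where there is no reading.
- optics.camera_info(name): a dict with "fx", "fy", "cx", "cy" (pixels), "cam_to_world" (4x4, takes a point from camera to world coordinates). Camera axes: x right, y up, looking along -z (the intrinsics and any distortion apply to the point x, -y, -z); pixel columns grow to the right and rows downward; lengths in m; the calibration is good to about 2 mm. The wrist camera is an equidistant fisheye: a pixel r from the principal point sees the ray r / f radians off the axis. A picture is of the moment at which its call begins: read the wrist's pose just before it. camera_info takes no time and is no camera call; for the wrist camera it gives the pose at the moment of the call.
- order.job_done(): hands the job in; it is judged then, once.
The state is a dict: "clock": time; "q": joint angles; "qd": joint speeds; "tau": joint torques, N m; "eef_pos": TCP position; "orientation": TCP orientation; "contact_force": force on the tool from outside, world axes, zero at the start; "torque": the same for the moment, N m; "gripper_width": finger opening in m; "grip_force": force on a finger pad.
Only numpy, scipy, OpenCV 4.12 (cv2) and the standard library are available. Lean on these libraries where they do the work, as an engineer would, in place of code of your own. Each camera call takes 0.05 s, during which the arm holds its last target. There are 200 camera calls.

### The job

The aluminium tube block was rinsed and left upside down, fins up, to drain on the rubber mat. Turn it over and refit it on the bench cooler with its fins down between the fins of the cold plate, the fin ends of the two flush, pressed fully home and level so that the ball catches at both ends have snapped in. Do not force or hammer it, and leave the other things on the bench where they are.

Things in the scene. Friction and masses are not known exactly. Their poses are not given: they have to be found in the camera images.
- tube_block: Loose bare-aluminium tube block, 0.4 kg: body 88.5 (x) x 64 (y) x 30 mm, 12 tube wells in one face, six fins on the other. Origin: centre of the tube face; z points to the fins (body z = 0 to 30 mm, fins 30 to 52); x across the fins, y along them. Its two plane sides at y = +-32 can be gripped all over. Starts upside down on the mat: fins up. May be fitted either way round.
- fin_tips (a point): On the block, centre of the fin tips (z = 52 mm of the block). Fins: 64 mm long, 6 mm thick, 22 high, full-round tips, at x = -41.25, -24.75, -8.25, 8.25, 24.75, 41.25 mm (16.5 apart). The end fins are flush with the body's ends, so that the block can be stood on an end (64 x 52 mm); each has an outer groove 6 to 13 mm from its tip for a ball catch.
- cooler: Bench cooler, fixed: low grey base 186 x 146 mm (widest; up to z = 42 mm) with an aluminium cold plate on top. Origin: centre of its underside, z up, x across the cooler's fins, y along them. At home the block's tube face is up and level, 98 mm above the bench, over the cooler's centre, x and y axes parallel to the cooler's.
- cold_plate (a point): Centre of the cold plate's upper face, 46 mm above the bench. On it stand five fins: 64 mm long along y (-32 to 32), 7 mm thick, 20 high, full-round tips, at x = -33, -16.5, 0, 16.5, 33 mm, and beyond them two end cheeks, 46 mm long (y), 15 high, inner faces at x = +-46, outer +-60. Block fins go between and either side of these, 1.75 mm play each way; home, their tips stand on the plate.
- catch_near (a joint): Spring catch in the cheek at the cooler's -x end: two 8 mm balls (y = +-14, 8 mm above the plate) that move together; travel outwards in m, 0 is sprung out, 0.001 to 0.003 while the block's end fin pushes past. The block, set down without pressing, rests on the catches about 8 mm too high; from there it takes a push of about 5 to 12 N.
- catch_far (a joint): The same pair of balls in the cheek at the cooler's +x end.
- drain_mat: Thin black ribbed rubber draining mat, fixed, 150 (x) x 200 (y) x 3 mm. Origin: centre of its underside, z up.
- plain_insert: Plain aluminium heater block insert without fins, 88 x 108 x 48 mm, at the back between the two places. Bystander. Origin: centre of its underside.
- timer: Off-white bench timer, 66 x 66 x 18 mm between mat and cooler. Bystander. Origin: centre of its underside.
- marker: Dark marker pen lying between mat and cooler, 126 mm long, 14 mm thick. Bystander. Origin: centre of its blunt end.
- forceps: Steel forceps lying between mat and cooler, 120 x 18 x 9 mm. Bystander. Origin: centre of its underside.
- float_rack: Flat rack with holes, 60 x 90 x 12 mm, at the front left. Bystander. Origin: centre of its underside.
- well_plate: White well plate, 128 x 86 x 15 mm, at the front right. Bystander. Origin: centre of its underside.
- label_tape: Roll of tape lying flat, 104 mm across, 25 mm high, at the left. Bystander. Origin: centre of its underside.
There are look-alikes about, which are no part of the job. What is shaped like the tube_block but blue is not meant.

How it is judged:
By the outcome, as a careful person would: the job done as asked, in the order asked, and still so for the second after the job is handed in, with the robot touching nothing.
It also fails if it takes over 64 s, if anything falls off the work surface, if the arm or the gripper's body presses on something with over 40 N, if the wrist force passes 120 N, or if a joint passes its speed limit or range.

## Working session

There is one attempt and no reset: what is moved stays moved. The work goes in short steps, Python scripts to look and compute and a tool call to move; the robot and the scene stay as the last step left them, time stands still between calls to the robot, and variables do not carry over. Pictures are saved under pics/ and viewed, at most 12 in all, crops included, and the job is handed in when it is done.

Besides the shell and the picture viewer there is one more tool, called after "Request:" as name(argument=value, ...) on one line, values as JSON. play_rows: Moves the arm, as the interface text tells. Its arguments: {"type":"object","properties":{"rows":{"type":"string"},"squeeze":{"type":"number"}},"required":["rows"]}

```bash
ls; mkdir -p pics; python3 - <<'E'
from cell import sense, optics, order, r
import cv2,numpy as np
for n in ("scene","top"):
    p,d=optics.capture(n); cv2.imwrite(f"pics/{n}0.png",p[:,:,::-1]); np.save(f"pics/{n}0.npy",d)
    i=optics.camera_info(n); print(n,i['fx'],i['fy'],i['cx'],i['cy'],[k for k in i],np.round(i['cam_to_world'],3).tolist())
print(r.tcp_to_grasp, sense())
E
```

```text
pics
scene 572.5527499383991 572.5527499383991 311.09412372549974 240.737944399618 ['fx', 'fy', 'cx', 'cy', 'cam_to_world'] [[-0.597, 0.365, -0.714, -0.773], [-0.802, -0.29, 0.522, 0.921], [-0.017, 0.885, 0.466, 0.902], [0.0, 0.0, 0.0, 1.0]]
top 480.70544012387785 480.70544012387785 324.0872405513235 243.58032626303708 ['fx', 'fy', 'cx', 'cy', 'cam_to_world'] [[0.028, 0.989, -0.145, 0.289], [-0.999, 0.031, 0.02, 0.008], [0.025, 0.144, 0.989, 1.515], [0.0, 0.0, 0.0, 1.0]]
0.0187 {'clock': 0.1, 'q': array([ 1.00398763e+00,  3.42659784e-01,  1.52489673e+00, -1.03921163e-05,
        1.27539440e+00, -1.45976027e-01]), 'qd': array([-1.54803795e-04,  6.13851957e-04, -2.38014193e-03, -1.13175149e-03,
        6.11159486e-05, -1.49859898e-03]), 'tau': array([ 1.38012980e-03, -4.34447300e+01, -2.46490896e+01, -1.54008167e-04,
        4.63407618e-03,  5.96668656e-06]), 'eef_pos': array([0.2142575 , 0.47891258, 0.2307006 ]), 'orientation': array([[-9.12750266e-01,  4.08517358e-01, -7.20923859e-04],
       [ 4.08517951e-01,  9.12749560e-01, -1.15119751e-03],
       [ 1.87738770e-04, -1.34526617e-03, -9.99999078e-01]]), 'contact_force': array([0.20443166, 1.0897983 , 0.11351036]), 'torque': array([ 0.03705867, -0.03549189, -0.03319418]), 'grip_force': 0.0, 'gripper_width': 0.08572408381329043}
```

View pics/top0.png

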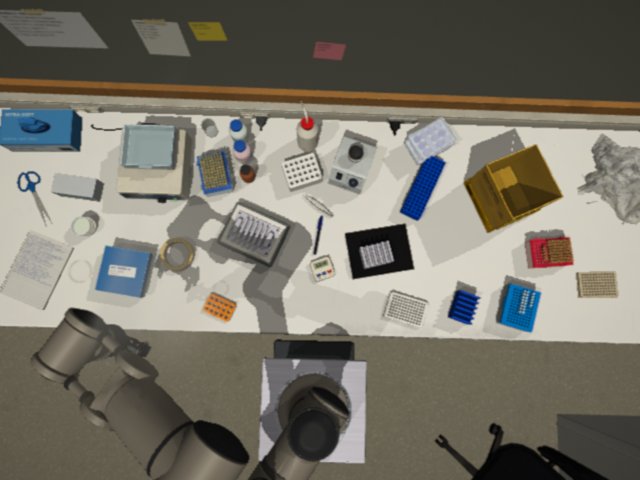

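View pics/scene0.png

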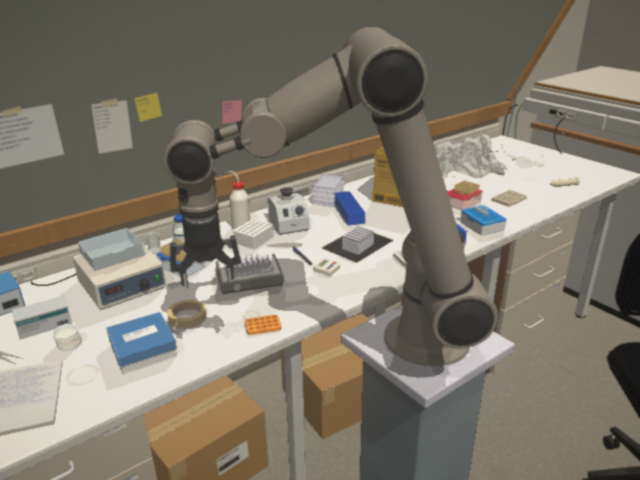

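Top view: the silver finned block lies on the black mat at about (377,254). The blue finned look-alike is at (463,306), and the plain perforated things are at (405,308) and (302,170). Only the one on the mat is bare aluminium with fins up. The cooler is at (255,233). I'll confirm this in a crop and measure from depth.

```bash
cat > h.py <<'E'
import numpy as np,cv2
from cell import sense, optics, order, r
def cloud(n,d):
    i=optics.camera_info(n); v,u=np.mgrid[:480,:640]
    P=np.stack([(u-i['cx'])/i['fx']*d,-(v-i['cy'])/i['fy']*d,-d],-1)
    T=i['cam_to_world']; return P@T[:3,:3].T+T[:3,3]
E
python3 - <<'E'
from h import *
p=cv2.imread("pics/top0.png"); d=np.load("pics/top0.npy"); W=cloud("top",d)
a=cv2.resize(p[185:285,205:305],(400,400),interpolation=cv2.INTER_CUBIC); b=cv2.resize(p[205:305,330:430],(400,400),interpolation=cv2.INTER_CUBIC)
cv2.imwrite("pics/crop1.png",np.hstack([a,b]))
def rect(sl,lo,hi):
    q=W[sl].reshape(-1,3); m=(q[:,2]>lo)&(q[:,2]<hi); q=q[m]
    c,s,an=cv2.minAreaRect((q[:,:2]*1000).astype(np.float32)); print(lo,hi,len(q),np.round(c,1),np.round(s,1),round(an,2),'medz',np.median(q[:,2]),'mean',q.mean(0).round(4))
B=(slice(225,285),slice(345,412)); C=(slice(195,275),slice(212,295))
rect(B,.025,.08); rect(B,.045,.08); rect(B,.0,.01)
rect(C,.03,.09);rect(C,.052,.09);rect(C,.058,.09)
for n,s in [('mat',B),('cool',C)]:
    print(np.histogram(W[s][...,2],bins=np.arange(-.005,.09,.005))[0])
E
```

```text
0.025 0.08 623 [ 477.1 -185.8] [64.3 89.2] 15.42 medz 0.04123390128707549 mean [ 0.4764 -0.1858  0.0436]
0.045 0.08 283 [ 477.1 -185.8] [64.1 89.2] 15.42 medz 0.05420899530255863 mean [ 0.477  -0.1859  0.054 ]
0.0 0.01 2421 [ 481.8 -196.9] [189.6 214.1] 1.71 medz 0.0036504638741339246 mean [ 0.4848 -0.1985  0.0039]
0.03 0.09 2740 [529.6 197.8] [186.5 148.3] 67.59 medz 0.044123190965649206 mean [0.5279 0.1958 0.0459]
0.052 0.09 499 [530.8 197.9] [136.4  92.6] 67.81 medz 0.06234787701119893 mean [0.5309 0.1977 0.0619]
0.058 0.09 393 [530.7 197.5] [125.1  64.5] 66.96 medz 0.06379568796079327 mean [0.5302 0.1964 0.0638]
[ 790 1624  797   74    7    6   31  155  116   38   33  139  100   11
    0    0    0    0]
[1726 1551  208   11   10   13   36  179  539  797  630  155  112  176
  133   19    0    0]
```

View pics/crop1.png

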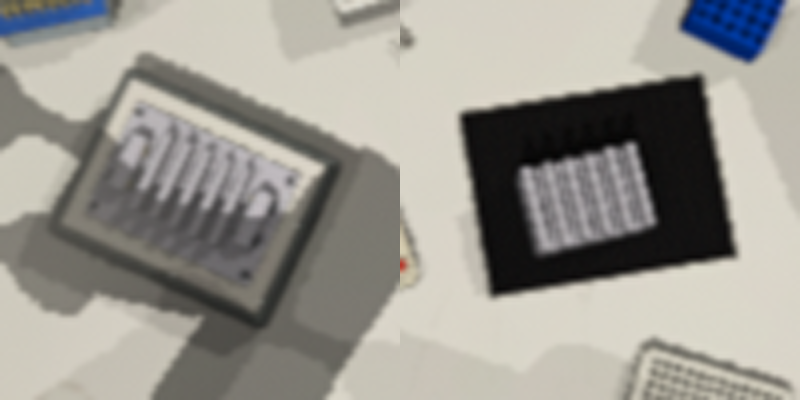

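The crop shows bare-aluminium fins on the mat in the right half at (585,200), so that is the block meant. The cooler fins and cheeks are in the left half at (200,190). Next I'll check what kinematics are available and where the bystanders are.

```bash
python3 - <<'E'
from h import *
print([a for a in dir(r) if not a.startswith('_')])
d=np.load("pics/top0.npy"); W=cloud("top",d)
for n,(u,v) in dict(mat_tl=(346,236),mat_tr=(407,225),mat_br=(413,270),mat_bl=(352,278),timer=(321,268),marker0=(322,218),marker1=(316,252),forc=(318,205),insert=(302,170),insert2=(405,308),blue=(463,306),tape=(178,253),float=(220,306),bluetall=(422,187),vortex=(352,160)).items(): print(n,W[v,u].round(3))
E
```

```text
['MotionError', 'tcp_to_grasp']
mat_tl [ 0.537 -0.092  0.006]
mat_tr [ 0.579 -0.288  0.003]
mat_br [ 0.435 -0.309 -0.006]
mat_bl [ 0.403 -0.114  0.005]
timer [ 0.431 -0.016  0.013]
marker0 [ 0.592 -0.014  0.009]
marker1 [0.481 0.002 0.012]
forc [ 0.635 -0.     0.001]
insert [0.737 0.054 0.045]
insert2 [ 0.314 -0.282  0.007]
blue [ 0.325 -0.455  0.035]
tape [0.466 0.436 0.001]
float [0.304 0.294 0.004]
bluetall [ 0.694 -0.327  0.046]
vortex [ 0.755 -0.099  0.107]
```

```bash
cat >> h.py <<'E'
from scipy.spatial.transform import Rotation as R
def frame(az,lean,yaz):
    "tool z: lean deg from straight down towards azimuth az; closing axis y at azimuth yaz (horizontal)"
    a=np.radians(az);l=np.radians(lean);b=np.radians(yaz)
    z=np.array([np.sin(l)*np.cos(a),np.sin(l)*np.sin(a),-np.cos(l)]);y=np.array([np.cos(b),np.sin(b),0])
    y-=y@z*z;y/=np.linalg.norm(y)
    return np.stack([np.cross(y,z),y,z],1)
def plan(G,M,off=0.022,cur=None):
    "delta to bring the grasp point (off behind TCP) to G with orientation M"
    if cur is None: s=sense();cur=(s['eef_pos'],s['orientation'])
    t=np.array(G)+off*M[:,2]; d=t-cur[0]; w=np.degrees(R.from_matrix(M@cur[1].T).as_rotvec())
    n=int(np.ceil(max(np.abs(d).max()/.038,np.linalg.norm(d)/.04,np.linalg.norm(w)/6.5,1)))
    print('d',d.round(4),'w',w.round(2),'n',n,'row',(d/n).round(4),(w/n).round(2)); return (t,M)
E
python3 - <<'E'
from h import *
c=plan([.44,.1,.26],frame(105,0,65.9),0.0)
M=frame(105.4,45,15.4)
c=plan(np.array([.477,-.186,.035])-.1*M[:,2],M,cur=c)
c=plan([.477,-.186,.035],M,cur=c)
E
```

```text
d [ 0.2257 -0.3789  0.0293] w [ 0.07 -0.04  0.01] n 12 row [ 0.0188 -0.0316  0.0024] [ 0.01 -0.    0.  ]
d [ 0.0516 -0.3392 -0.1698] w [ 35.22  30.24 -47.81] n 11 row [ 0.0047 -0.0308 -0.0154] [ 3.2   2.75 -4.35]
d [-0.0188  0.0682 -0.0707] w [0. 0. 0.] n 3 row [-0.0063  0.0227 -0.0236] [0. 0. 0.]
```

Request:
play_rows(rows="0.0188 -0.0316 0.0025 0 0 0 0.085;0.0188 -0.0316 0.0025 0 0 0 0.085;0.0188 -0.0316 0.0025 0 0 0 0.085;0.0188 -0.0316 0.0025 0 0 0 0.085;0.0188 -0.0316 0.0025 0 0 0 0.085;0.0188 -0.0316 0.0025 0 0 0 0.085;0.0188 -0.0316 0.0025 0 0 0 0.085;0.0188 -0.0316 0.0025 0 0 0 0.085;0.0188 -0.0316 0.0025 0 0 0 0.085;0.0188 -0.0316 0.0025 0 0 0 0.085;0.0188 -0.0316 0.0025 0 0 0 0.085;0.0188 -0.0316 0.0025 0 0 0 0.085")

```text
clock: 1.1
eef_pos: [0.4404, 0.0982, 0.2613]
orientation: [[-0.913, 0.409, -0.0], [0.409, 0.913, 0.0], [0.0, -0.0, -1.0]]
contact_force: [0.9, 0.8, 0.2]
gripper_width: 0.085
grip_force: 0.0
```

Request:
play_rows(rows="0.0047 -0.0308 -0.0154 3.2 2.75 -4.35 0.085;0.0047 -0.0308 -0.0154 3.2 2.75 -4.35 0.085;0.0047 -0.0308 -0.0154 3.2 2.75 -4.35 0.085;0.0047 -0.0308 -0.0154 3.2 2.75 -4.35 0.085;0.0047 -0.0308 -0.0154 3.2 2.75 -4.35 0.085;0.0047 -0.0308 -0.0154 3.2 2.75 -4.35 0.085;0.0047 -0.0308 -0.0154 3.2 2.75 -4.35 0.085;0.0047 -0.0308 -0.0154 3.2 2.75 -4.35 0.085;0.0047 -0.0308 -0.0154 3.2 2.75 -4.35 0.085;0.0047 -0.0308 -0.0154 3.2 2.75 -4.35 0.085;0.0047 -0.0308 -0.0154 3.2 2.75 -4.35 0.085;0 0 0 0 0 0 0.085")

```text
clock: 2.1
eef_pos: [0.4887, -0.2437, 0.0823]
orientation: [[-0.17, 0.967, -0.189], [0.677, 0.254, 0.69], [0.716, -0.01, -0.698]]
contact_force: [-0.8, 1.1, -1.3]
gripper_width: 0.0851
grip_force: 0.0
```

```bash
python3 - <<'E'
from h import *
M=frame(105.4,45,15.4)
s=sense();print(s['eef_pos'],s['q'].round(2),s['clock'])
plan(np.array([.477,-.186,.035])-.1*M[:,2],M)
plan([.477,-.186,.035],M)
p,d=optics.capture("wrist");cv2.imwrite("pics/w1.png",p[:,:,::-1])
p,d=optics.capture("top");W=cloud("top",d);q=W[225:285,345:412].reshape(-1,3);print((( q[:,2]>.025)&(q[:,2]<.06)).sum())
E
```

```text
[ 0.48874217 -0.2436666   0.08230962] [-0.81  0.92  1.16  0.36  1.78 -1.12] 2.1
d [0.0029 0.0045 0.0078] w [-0.52 -0.76  0.67] n 1 row [0.0029 0.0045 0.0078] [-0.52 -0.76  0.67]
d [-0.0159  0.0727 -0.0629] w [-0.52 -0.76  0.67] n 3 row [-0.0053  0.0242 -0.021 ] [-0.17 -0.25  0.22]
5
```

View pics/w1.png

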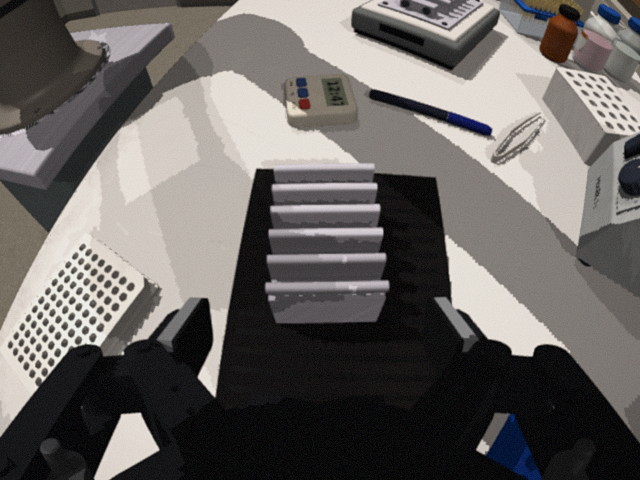

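The wrist view shows the block's six fins at about (325,230), centred between the pads at (190,320) and (455,320) and parallel to the approach. I'll move in and close.

Request:
play_rows(rows="-0.0027 0.0121 -0.0105 -0.1 -0.13 0.11 0.085;-0.0027 0.0121 -0.0105 -0.1 -0.13 0.11 0.085;-0.0027 0.0121 -0.0105 -0.1 -0.13 0.11 0.085;-0.0027 0.0121 -0.0105 -0.1 -0.13 0.11 0.085;-0.0027 0.0121 -0.0105 -0.1 -0.13 0.11 0.085;-0.0027 0.0121 -0.0105 -0.1 -0.13 0.11 0.085;0 0 0 0 0 0 0.085;0 0 0 0 0 0 0.06;0 0 0 0 0 0 0.05;0 0 0 0 0 0 0.05;0 0 0 0 0 0 0.05;0 0 0 0 0 0 0.05", squeeze=50)

```text
clock: 3.2
eef_pos: [0.4762, -0.1669, 0.031]
orientation: [[-0.206, 0.961, -0.184], [0.688, 0.276, 0.672], [0.696, 0.011, -0.718]]
contact_force: [-0.6, 0.5, 7.4]
gripper_width: 0.063
grip_force: 55.3
```

```bash
python3 - <<'E'
from h import *
M=frame(105.4,45,15.4)
s=sense();print(s['eef_pos'],s['contact_force'],s['gripper_width'],s['grip_force'],s['clock'])
plan([.477,-.186,.035],M)
E
```

```text
[ 0.47616209 -0.16689544  0.03096341] [-0.59977579  0.52384839  7.44909576] 0.06303033844128797 55.29586249084787 3.2
d [-0.0033 -0.0041 -0.0115] w [ 0.66  0.86 -0.62] n 1 row [-0.0033 -0.0041 -0.0115] [ 0.66  0.86 -0.62]
```

```bash
cat >> h.py <<'E'
def T(Rm,p): 
    A=np.eye(4);A[:3,:3]=Rm;A[:3,3]=p;return A
def tcp():
    s=sense();return T(s['orientation'],s['eef_pos'])
def az(a,z=0): a=np.radians(a);return np.array([np.cos(a),np.sin(a),z])
def planT(A,B,n=None):
    d=B[:3,3]-A[:3,3];w=np.degrees(R.from_matrix(B[:3,:3]@A[:3,:3].T).as_rotvec())
    n=n or int(np.ceil(max(np.linalg.norm(d)/.03,np.linalg.norm(w)/5.5,1)))
    print('d',d.round(4),'w',w.round(2),'n',n,'row',(d/n).round(4),(w/n).round(2));return B
E
python3 - <<'E'
from h import *
up=np.array([0,0,1.])
blk=T(np.stack([az(-74.6),az(15.4),up],1),[.4771,-.1858,.003])
rel=np.linalg.inv(tcp())@blk; np.save("rel1.npy",rel); print(rel.round(4).tolist())
z=az(158.2);y=az(68.2);c=np.array([.485,-.195,.0485])
B=T(np.stack([up,y,z],1),c-.026*z)
tg=B@np.linalg.inv(rel)
hi=tg.copy();hi[2,3]+=.08
up1=tcp();up1[2,3]+=.08
planT(up1,hi);planT(hi,tg); print(hi.round(3))
E
```

```text
[[-0.7176, -0.0158, 0.6963, -0.0327], [-0.011, 0.9999, 0.0113, -0.0046], [-0.6964, 0.0005, -0.7176, 0.0072], [0.0, 0.0, 0.0, 1.0]]
d [ 0.0085 -0.0236 -0.0009] w [-69.07 -61.76  41.2 ] n 19 row [ 0.0004 -0.0012 -0.    ] [-3.64 -3.25  2.17]
d [ 0.    0.   -0.08] w [0. 0. 0.] n 3 row [ 0.      0.     -0.0267] [0. 0. 0.]
[[-0.652  0.361  0.667  0.485]
 [ 0.244  0.933 -0.266 -0.19 ]
 [-0.718 -0.011 -0.696  0.11 ]
 [ 0.     0.     0.     1.   ]]
```

Request:
play_rows(rows="0 0 0.01 0 0 0 0.05;0 0 0.02 0 0 0 0.05;0 0 0.02 0 0 0 0.05;0 0 0.02 0 0 0 0.05;0 0 0.01 0 0 0 0.05;0 0 0 0 0 0 0.05")

```text
clock: 3.7
eef_pos: [0.4767, -0.1674, 0.1113]
orientation: [[-0.207, 0.961, -0.182], [0.69, 0.276, 0.669], [0.693, 0.013, -0.72]]
contact_force: [0.4, -0.4, -4.2]
gripper_width: 0.0629
grip_force: 55.7
```

Request:
play_rows(rows="0.0005 -0.0012 0 -3.64 -3.25 2.17 0.05;0.0005 -0.0012 0 -3.64 -3.25 2.17 0.05;0.0005 -0.0012 0 -3.64 -3.25 2.17 0.05;0.0005 -0.0012 0 -3.64 -3.25 2.17 0.05;0.0005 -0.0012 0 -3.64 -3.25 2.17 0.05;0.0005 -0.0012 0 -3.64 -3.25 2.17 0.05;0.0005 -0.0012 0 -3.64 -3.25 2.17 0.05;0.0005 -0.0012 0 -3.64 -3.25 2.17 0.05;0.0005 -0.0012 0 -3.64 -3.25 2.17 0.05;0.0005 -0.0012 0 -3.64 -3.25 2.17 0.05")

```text
clock: 4.53
eef_pos: [0.4801, -0.1779, 0.1084]
orientation: [[-0.689, 0.702, 0.179], [0.722, 0.687, 0.087], [-0.062, 0.189, -0.98]]
contact_force: [-0.5, -0.1, -4.7]
gripper_width: 0.063
grip_force: 55.6
```

Request:
play_rows(rows="0.0005 -0.0012 0 -3.64 -3.25 2.17 0.05;0.0005 -0.0012 0 -3.64 -3.25 2.17 0.05;0.0005 -0.0012 0 -3.64 -3.25 2.17 0.05;0.0005 -0.0012 0 -3.64 -3.25 2.17 0.05;0.0005 -0.0012 0 -3.64 -3.25 2.17 0.05;0.0005 -0.0012 0 -3.64 -3.25 2.17 0.05;0.0005 -0.0012 0 -3.64 -3.25 2.17 0.05;0.0005 -0.0012 0 -3.64 -3.25 2.17 0.05;0.0005 -0.0012 0 -3.64 -3.25 2.17 0.05;0 0 0 0 0 0 0.05;0 0 0 0 0 0 0.05")

```text
clock: 5.45
eef_pos: [0.4788, -0.2022, 0.1411]
orientation: [[-0.73, 0.398, 0.556], [0.383, 0.911, -0.15], [-0.566, 0.103, -0.818]]
contact_force: [0.3, -0.3, -3.5]
gripper_width: 0.0629
grip_force: 57.4
```

```bash
python3 - <<'E'
from h import *
up=np.array([0,0,1.])
rel=np.load("rel1.npy");rel[1,3]=0
s=sense();print(s['q'].round(2),s['clock'],s['eef_pos'])
Bn=tcp()@rel; print(Bn.round(3))
z=az(158.2);y=az(68.2);c=np.array([.485,-.195,.0485])
B=T(np.stack([up,y,z],1),c-.026*z)
planT(tcp(),B@np.linalg.inv(rel))
p,d=optics.capture("wrist");cv2.imwrite("pics/w2.png",p[:,:,::-1])
p,d=optics.capture("scene");cv2.imwrite("pics/s2.png",cv2.resize(p[180:300,300:460,::-1],None,fx=4,fy=4))
W=cloud("scene",d);np.save("pics/s2.npy",W)
E
```

```text
[-0.7   0.24  2.19  1.04  0.28 -2.78] 5.45 [ 0.47882413 -0.202226    0.14109913]
[[ 0.132  0.41  -0.902  0.507]
 [-0.18   0.905  0.385 -0.216]
 [ 0.975  0.112  0.194  0.154]
 [ 0.     0.     0.     1.   ]]
d [ 0.0042  0.0075 -0.111 ] w [-10.28  -7.83   1.92] n 4 row [ 0.0011  0.0019 -0.0278] [-2.57 -1.96  0.48]
```

View pics/s2.png

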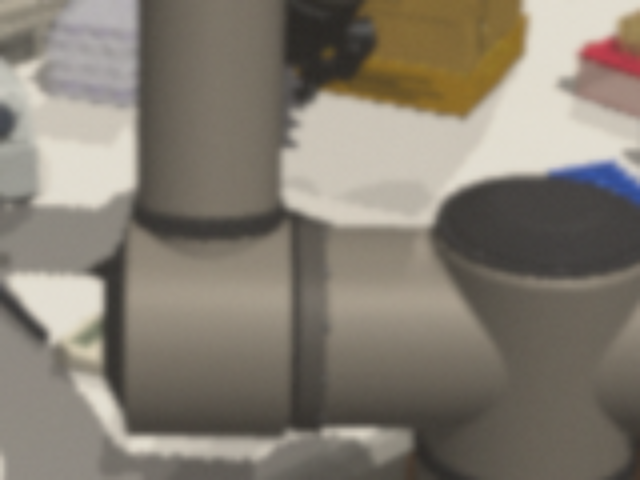

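q5 stopped at its 0.28 limit: the outward lean is limited at this radius. I'll fit a small kinematic model from the recorded poses so I can choose a sideways lean instead.

```bash
cat > kin.py <<'E'
from h import *
from scipy.optimize import least_squares
def rots(q,sg=(1,1)):
    z=lambda a:R.from_euler('z',a);y=lambda a:R.from_euler('y',a)
    A=z(q[0]);B=A*y(q[1]);C=A*y(q[1]+q[2]);D=C*z(sg[0]*q[3]);E=D*y(q[4]);F=E*z(sg[1]*q[5]);return A,B,C,D,E,F
S=[((1.00398763,.342659784,1.52489673,0,1.2753944,-.145976),(.2142575,.47891258,.2307006)),
((-.81,.92,1.16,.36,1.78,-1.12),(.48874217,-.2436666,.08230962)),
((-.70,.24,2.19,1.04,.28,-2.78),(.47882413,-.202226,.14109913))]
def fk(x,q):
    A,B,C,D,E,F=rots(q)
    return A.apply([0,x[0],x[1]])+B.apply([0,0,x[2]])+C.apply([x[5],0,x[3]])+F.apply([0,0,x[4]])
E
python3 - <<'E'
from kin import *
M0=S and np.array([[-.91275,.4085,-.0007],[.4085,.91275,-.00115],[.0002,-.00135,-1]])
s=sense()
for sg in [(1,1),(1,-1),(-1,1),(-1,-1)]:
    C=rots(S[0][0],sg)[5].as_matrix().T@M0
    print(sg,np.degrees(R.from_matrix((rots(s['q'],sg)[5].as_matrix()@C).T@s['orientation']).magnitude()),C.round(2).tolist())
f=lambda x:np.concatenate([fk(x,q)-p for q,p in S])
for x0 in ([0,.3,.4,.4,.25,0],[.1,.2,.5,.4,.2,0]):
    o=least_squares(f,x0);print(o.x.round(3),(f(o.x)*1000).round(1))
np.save("kx.npy",o.x)
E
```

```text
(1, 1) 0.0013309882360819432 [[0.0, -1.0, -0.0], [1.0, 0.0, -0.0], [-0.0, 0.0, 1.0]]
(1, -1) 58.59729790089977 [[0.29, -0.96, -0.0], [0.96, 0.29, -0.0], [-0.0, 0.0, 1.0]]
(-1, 1) 119.392558647827 [[0.0, -1.0, -0.0], [1.0, 0.0, -0.0], [-0.0, 0.0, 1.0]]
(-1, -1) 176.0612465148447 [[0.29, -0.96, -0.0], [0.96, 0.29, -0.0], [-0.0, 0.0, 1.0]]
[0.077 0.224 0.513 0.379 0.318 0.051] [-0.4  0.2 -1.4  0.7  0.   1.1 -0.7 -0.8  0.3]
[0.077 0.224 0.513 0.379 0.318 0.051] [-0.4  0.2 -1.4  0.7  0.   1.1 -0.7 -0.8  0.3]
```

```bash
cat >> kin.py <<'E'
LO=np.array([-2.53,-.77,.04,-1,.28,-3.11])+.03;HI=np.array([2.53,2.02,2.7,4.14,2.66,3.11])-.03
try: KX=np.load("kx.npy")
except Exception: KX=None
C0=np.array([[0,-1,0],[1,0,0],[0,0,1.]])
def ik(Tg,seeds=None):
    def f(q):
        M=rots(q)[5].as_matrix()@C0
        return np.r_[(fk(KX,q)-Tg[:3,3])*5,R.from_matrix(M.T@Tg[:3,:3]).as_rotvec()]
    best=None
    for q0 in (seeds if seeds is not None else [[-.5,.5,1.6,.3,1.2,0],[-.5,.5,1.6,1,1.2,-2],[-.5,.5,1.6,-.5,1.2,2],[0,.5,1.6,2.5,.8,1]]):
        o=least_squares(f,np.clip(q0,LO+.01,HI-.01),bounds=(LO,HI),max_nfev=60)
        if best is None or o.cost<best.cost: best=o
        if o.cost<1e-6: break
    return best.x,np.sqrt(2*best.cost)
def blockpose(psi,c):
    up=np.array([0,0,1.]);z=az(psi);y=az(psi-90);return T(np.stack([up,y,z],1),np.array(c)-.026*z)
def grip(Bl,phi,zb,ys,off=.022,xb=0,d=1):
    "TCP for grasp at block (xb,0,zb), tool z in block xz-plane: phi=angle from -d*x towards +z; closing ys*y"
    p=np.radians(phi);a=np.array([-d*np.cos(p),0,np.sin(p)]);y=np.array([0,ys,0.]);G=T(np.stack([np.cross(y,a),y,a],1),np.array([xb,0,zb])+off*a)
    return Bl@G, np.linalg.inv(G)
E
python3 - <<'E'
from kin import *
rel=np.load("rel1.npy");rel[1,3]=0;ir=np.linalg.inv(rel)
q0=sense()['q']
up=np.array([0,0,1.])
for psi in range(150,300,15):
    B=blockpose(psi,[.495,-.2,.0475]);row=[]
    for dz in (.08,0):
        Bz=B.copy();Bz[2,3]+=dz;x,e=ik(Bz@ir,[q0]+[[-.7,.5,1.6,1,1.2,-2],[-.7,.5,1.6,1,1.2,0]]);row.append((round(e,3),x.round(2).tolist()))
    print('S1',psi,row)
    for phi in (45,60,75):
        for ys in (1,-1):
            t,_=grip(B,phi,18,ys) if 0 else grip(B,phi,.018,ys)
            x,e=ik(t)
            if e<.01: print('   S2',phi,ys,x.round(2).tolist())
# home
for phi in (45,60,75):
  for ys in (1,-1):
    for yaz in (-22.4,157.6):
        y=az(yaz);z=-up;Hm=T(np.stack([np.cross(y,z),y,z],1),[.530,.1976,.098])
        t,_=grip(Hm,phi,.018,ys);x,e=ik(t);print('H',phi,ys,yaz,round(e,3),x.round(2).tolist())
E
```

```text
S1 150 [(np.float64(0.279), [-0.73, 0.31, 2.19, 1.34, 0.31, -3.08]), (np.float64(0.393), [-0.72, 0.48, 2.14, 1.33, 0.31, -3.08])]
   S2 45 1 [-0.53, 1.03, 1.05, -0.0, 1.85, -1.57]
   S2 45 -1 [-0.53, 1.03, 1.05, -0.0, 1.85, 1.57]
   S2 60 1 [-0.53, 1.2, 0.84, -0.0, 2.15, -1.57]
   S2 60 -1 [-0.53, 1.2, 0.84, -0.0, 2.15, 1.57]
   S2 75 1 [-0.53, 1.36, 0.65, -0.0, 2.44, -1.58]
   S2 75 -1 [-0.53, 1.36, 0.65, -0.0, 2.44, 1.57]
S1 165 [(np.float64(0.213), [-0.7, 0.31, 2.16, 1.17, 0.31, -3.08]), (np.float64(0.342), [-0.7, 0.48, 2.11, 1.15, 0.31, -3.08])]
   S2 45 1 [-0.45, 1.03, 1.05, -0.14, 1.83, -1.74]
   S2 45 -1 [-0.45, 1.03, 1.05, -0.14, 1.83, 1.4]
   S2 60 1 [-0.44, 1.2, 0.84, -0.18, 2.14, -1.76]
   S2 60 -1 [-0.44, 1.2, 0.84, -0.18, 2.14, 1.38]
   S2 75 1 [-0.43, 1.36, 0.65, -0.25, 2.42, -1.81]
   S2 75 -1 [-0.43, 1.36, 0.65, -0.25, 2.42, 1.33]
S1 180 [(np.float64(0.253), [-0.73, 0.32, 2.1, 0.96, 0.43, -3.08]), (np.float64(0.359), [-0.68, 0.49, 2.07, 0.96, 0.34, -3.08])]
   S2 45 1 [-0.38, 1.02, 1.09, -0.27, 1.78, -1.9]
   S2 45 -1 [-0.38, 1.02, 1.09, -0.27, 1.78, 1.24]
   S2 60 1 
[... 2222 characters left out ...]
, [-0.76, 0.96, 1.25, 0.38, 1.65, 1.99])]
H 45 1 -22.4 0.0 [0.46, 0.95, 1.14, -0.49, 1.68, 0.96]
H 45 1 157.6 0.0 [-0.16, 0.62, 2.0, 1.26, 0.81, 2.32]
H 45 -1 -22.4 0.0 [0.46, 0.95, 1.14, -0.49, 1.68, -2.18]
H 45 -1 157.6 0.0 [-0.16, 0.62, 2.0, 1.26, 0.81, -0.82]
H 60 1 -22.4 0.0 [0.4, 0.81, 1.3, -0.36, 1.43, 0.92]
H 60 1 157.6 0.0 [-0.03, 0.55, 1.9, 0.84, 0.68, 2.83]
H 60 -1 -22.4 0.0 [0.4, 0.81, 1.3, -0.36, 1.43, -2.22]
H 60 -1 157.6 0.0 [-0.03, 0.55, 1.9, 0.84, 0.68, -0.31]
H 75 1 -22.4 0.0 [0.32, 0.69, 1.46, -0.21, 1.17, 0.82]
H 75 1 157.6 0.0 [0.1, 0.55, 1.77, 0.35, 0.73, -2.9]
H 75 -1 -22.4 0.0 [0.32, 0.69, 1.46, -0.21, 1.17, -2.32]
H 75 -1 157.6 0.0 [0.1, 0.55, 1.77, 0.35, 0.73, 0.24]
```

```bash
cat >> kin.py <<'E'
def path(A,B,n=12,q=None):
    "check straight path: worst ik error, and final q"
    d=B[:3,3]-A[:3,3];w=R.from_matrix(B[:3,:3]@A[:3,:3].T).as_rotvec();q=sense()['q'] if q is None else q;m=0;mv=0
    for k in range(1,n+1):
        Q=T(R.from_rotvec(w*k/n).as_matrix()@A[:3,:3],A[:3,3]+d*k/n);q1,e=ik(Q,[q]);m=max(m,e);mv=max(mv,np.abs(q1-q).max());q=q1
    print('path err %.4f maxstep %.2f'%(m,mv),q.round(2));return q
E
python3 - <<'E'
from kin import *
rel=np.load("rel1.npy");rel[1,3]=0;ir=np.linalg.inv(rel)
A=tcp()
for psi in (20,35,50,65,80):
    print(psi)
    B=blockpose(psi,[.495,-.2,.0475]);Bz=B.copy();Bz[2,3]+=.08
    q=path(A,Bz@ir);path(Bz@ir,B@ir,4,q)
    for phi in (45,60,75):
        for ys in (1,-1):
            t,_=grip(B,phi,.018,ys);x,e=ik(t)
            if e<.01: print('   S2',phi,ys,x.round(2).tolist())
E
```

```text
20
path err 0.1096 maxstep 1.34 [-0.27  0.9   1.13 -0.44  1.79  0.99]
path err 0.0000 maxstep 0.03 [-0.27  1.    1.16 -0.44  1.67  1.04]
   S2 45 1 [-0.95, 0.66, 2.14, 1.48, 0.75, -1.08]
   S2 45 -1 [-0.95, 0.66, 2.14, 1.48, 0.75, 2.07]
   S2 60 1 [-1.07, 0.81, 2.19, 1.64, 1.03, -1.41]
   S2 60 -1 [-1.07, 0.81, 2.19, 1.64, 1.03, 1.73]
   S2 75 1 [-1.15, 1.0, 2.19, 1.65, 1.31, -1.62]
   S2 75 -1 [-1.15, 1.0, 2.19, 1.65, 1.31, 1.52]
35
path err 0.1083 maxstep 1.35 [-0.21  0.84  1.26 -0.55  1.64  0.87]
path err 0.0000 maxstep 0.03 [-0.21  0.95  1.29 -0.55  1.53  0.94]
   S2 45 1 [-0.97, 0.69, 2.0, 1.15, 0.89, -0.97]
   S2 45 -1 [-0.97, 0.69, 2.0, 1.15, 0.89, 2.17]
   S2 60 1 [-1.07, 0.83, 2.01, 1.29, 1.11, -1.23]
   S2 60 -1 [-1.07, 0.83, 2.01, 1.29, 1.11, 1.91]
   S2 75 1 [-1.14, 0.99, 1.99, 1.35, 1.34, -1.4]
   S2 75 -1 [-1.14, 0.99, 1.99, 1.35, 1.34, 1.74]
50
path err 0.1097 maxstep 1.30 [-0.16  0.77  1.41 -0.67  1.47  0.78]
path err 0.0000 maxstep 0.03 [-0.16  0.89  1.44 -0.68  1.36  0.86]
   S2 45 1 [-0.95, 0.74, 1.84, 0.91, 1.05, -0.93]
   S2 45 -1 [-0.95, 0.74, 1.84, 0.91, 1.05, 
[... 375 characters left out ...]
73, 1.21, -0.94]
   S2 45 -1 [-0.91, 0.79, 1.68, 0.73, 1.21, 2.2]
   S2 60 1 [-0.99, 0.91, 1.63, 0.84, 1.41, -1.06]
   S2 60 -1 [-0.99, 0.91, 1.63, 0.84, 1.41, 2.08]
   S2 75 1 [-1.03, 1.05, 1.56, 0.93, 1.62, -1.14]
   S2 75 -1 [-1.03, 1.05, 1.56, 0.93, 1.62, 2.0]
80
path err 0.1340 maxstep 1.09 [-0.09  0.63  1.74 -0.94  1.09  0.66]
path err 0.0339 maxstep 0.04 [-0.1   0.77  1.74 -0.97  1.01  0.77]
   S2 45 1 [-0.86, 0.85, 1.52, 0.59, 1.38, -0.99]
   S2 45 -1 [-0.86, 0.85, 1.52, 0.59, 1.38, 2.15]
   S2 60 1 [-0.92, 0.97, 1.44, 0.69, 1.59, -1.06]
   S2 60 -1 [-0.92, 0.97, 1.44, 0.69, 1.59, 2.08]
   S2 75 1 [-0.95, 1.11, 1.35, 0.78, 1.79, -1.1]
   S2 75 -1 [-0.95, 1.11, 1.35, 0.78, 1.79, 2.05]
```

```bash
python3 - <<'E'
from kin import *
rel=np.load("rel1.npy");rel[1,3]=0;ir=np.linalg.inv(rel)
A=tcp();V=T(frame(0,0,12),[.5,-.2,.17])
B=blockpose(35,[.495,-.2,.0480]);Bz=B.copy();Bz[2,3]+=.06
q=path(A,V);planT(A,V)
q=path(V,Bz@ir,12,q);planT(V,Bz@ir)
planT(Bz@ir,B@ir)
E
```

```text
path err 0.0117 maxstep 0.43 [-0.52  0.42  1.58  0.    1.14 -0.73]
d [0.0205 0.0023 0.0284] w [ 24.12  27.31 -50.93] n 12 row [0.0017 0.0002 0.0024] [ 2.01  2.28 -4.24]
path err 0.0000 maxstep 0.17 [-0.21  0.86  1.27 -0.55  1.61  0.89]
d [-0.0037  0.0015 -0.0804] w [-44.88  18.06 -62.36] n 15 row [-0.0002  0.0001 -0.0054] [-2.99  1.2  -4.16]
d [ 0.    0.   -0.06] w [0. 0. 0.] n 2 row [ 0.    0.   -0.03] [0. 0. 0.]
```

Request:
play_rows(rows="0.0017 0.0002 0.0024 2.01 2.28 -4.24 0.05;0.0017 0.0002 0.0024 2.01 2.28 -4.24 0.05;0.0017 0.0002 0.0024 2.01 2.28 -4.24 0.05;0.0017 0.0002 0.0024 2.01 2.28 -4.24 0.05;0.0017 0.0002 0.0024 2.01 2.28 -4.24 0.05;0.0017 0.0002 0.0024 2.01 2.28 -4.24 0.05;0.0017 0.0002 0.0024 2.01 2.28 -4.24 0.05;0.0017 0.0002 0.0024 2.01 2.28 -4.24 0.05;0.0017 0.0002 0.0024 2.01 2.28 -4.24 0.05;0.0017 0.0002 0.0024 2.01 2.28 -4.24 0.05;0.0017 0.0002 0.0024 2.01 2.28 -4.24 0.05;0.0017 0.0002 0.0024 2.01 2.28 -4.24 0.05")

```text
clock: 6.55
eef_pos: [0.4977, -0.1949, 0.1633]
orientation: [[-0.393, 0.91, 0.13], [0.912, 0.403, -0.068], [-0.115, 0.092, -0.989]]
contact_force: [0.3, 0.4, -4.3]
gripper_width: 0.0627
grip_force: 57.3
```

```bash
python3 - <<'E'
from kin import *
rel=np.load("rel1.npy");rel[1,3]=0;ir=np.linalg.inv(rel)
B=blockpose(35,[.495,-.2,.0480]);Bz=B.copy();Bz[2,3]+=.06
A=tcp();print(sense()['q'].round(2));path(A,Bz@ir);planT(A,Bz@ir)
E
```

```text
[-0.52  0.35  1.73  0.01  0.92 -0.94]
path err 0.0000 maxstep 0.22 [-0.21  0.86  1.27 -0.55  1.61  0.89]
d [-0.0014 -0.0036 -0.0737] w [-39.38  17.08 -76.48] n 16 row [-0.0001 -0.0002 -0.0046] [-2.46  1.07 -4.78]
```

Request:
play_rows(rows="0 0 0 -2.46 1.07 -4.78 0.05;0 0 0 -2.46 1.07 -4.78 0.05;0 0 0 -2.46 1.07 -4.78 0.05;0 0 0 -2.46 1.07 -4.78 0.05;0 0 0 -2.46 1.07 -4.78 0.05;0 0 0 -2.46 1.07 -4.78 0.05;0 0 -0.005 -2.46 1.07 -4.78 0.05;0 0 -0.005 -2.46 1.07 -4.78 0.05;0 0 0 -2.46 1.07 -4.78 0.05;0 0 0 -2.46 1.07 -4.78 0.05;0 0 0 -2.46 1.07 -4.78 0.05;0 0 0 -2.46 1.07 -4.78 0.05")

```text
clock: 7.55
eef_pos: [0.4986, -0.1947, 0.1532]
orientation: [[0.424, 0.82, -0.384], [0.689, -0.567, -0.451], [-0.588, -0.073, -0.806]]
contact_force: [-0.3, -0.2, -3.2]
gripper_width: 0.0628
grip_force: 57.3
```

Request:
play_rows(rows="0 0 -0.01 -2.46 1.07 -4.78 0.05;0 0 -0.01 -2.46 1.07 -4.78 0.05;0 0 -0.01 -2.46 1.07 -4.78 0.05;0 -0.003 -0.01 -2.46 1.07 -4.78 0.05;0 0 0 0 0 0 0.05;0 0 0 0 0 0 0.05")

```text
clock: 8.05
eef_pos: [0.4981, -0.1981, 0.1117]
orientation: [[0.557, 0.589, -0.585], [0.416, -0.808, -0.417], [-0.718, -0.012, -0.696]]
contact_force: [-0.3, -0.2, -2.4]
gripper_width: 0.063
grip_force: 57.3
```

```bash
python3 - <<'E'
from kin import *
rel=np.load("rel1.npy");rel[1,3]=0;ir=np.linalg.inv(rel)
B=blockpose(35,[.495,-.2,.0480]);Bz=B.copy();Bz[2,3]+=.02
A=tcp();print(sense()['q'].round(2),(A@rel).round(3));planT(A,Bz@ir);planT(A,B@ir)
p,d=optics.capture("scene");cv2.imwrite("pics/s3.png",cv2.resize(p[160:300,290:450,::-1],None,fx=4,fy=4))
p,d=optics.capture("top");cv2.imwrite("pics/t3.png",cv2.resize(p[200:300,330:430,::-1],None,fx=5,fy=5))
p,d=optics.capture("wrist");cv2.imwrite("pics/w3.png",p[:,:,::-1])
a=cv2.imread("pics/s3.png")[:500,:400];b=cv2.imread("pics/w3.png");b=cv2.resize(b,(400,300));t=cv2.resize(cv2.imread("pics/t3.png"),(300,300))
c=np.zeros((600,800,3),np.uint8);c[:500,:400]=a;c[:300,400:]=b;c[300:,400:700]=t;cv2.imwrite("pics/m3.png",c)
E
```

```text
[-0.21  0.84  1.26 -0.56  1.64  0.86] [[ 0.001  0.58   0.815  0.476]
 [ 0.    -0.815  0.58  -0.215]
 [ 1.    -0.001 -0.001  0.13 ]
 [ 0.     0.     0.     1.   ]]
d [-0.0019 -0.0004 -0.0622] w [ 0.01 -0.08 -0.43] n 3 row [-0.0006 -0.0001 -0.0207] [ 0.   -0.03 -0.14]
d [-0.0019 -0.0004 -0.0822] w [ 0.01 -0.08 -0.43] n 3 row [-0.0006 -0.0001 -0.0274] [ 0.   -0.03 -0.14]
```

View pics/m3.png

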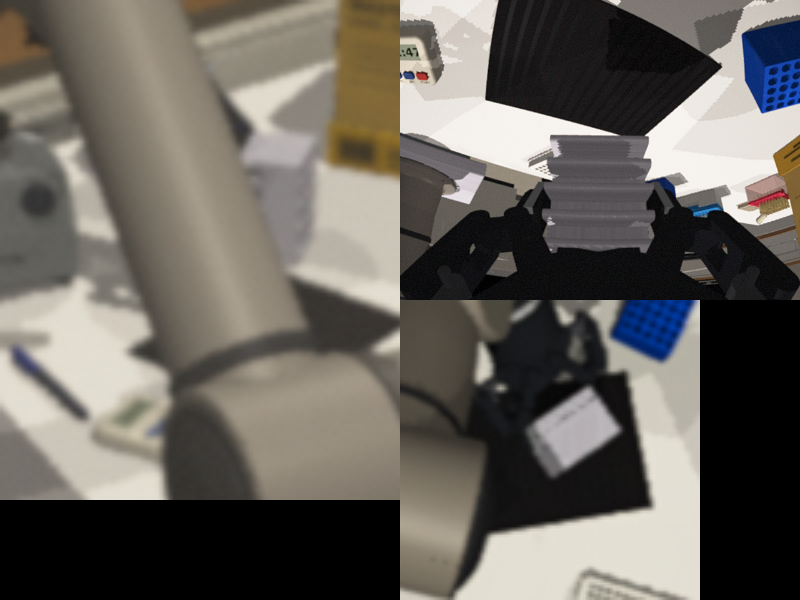

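The block is held on end above the mat (top inset at (575,430)). I'll lower it.

Request:
play_rows(rows="0 0 -0.02 0 0 -0.2 0.05;0 0 -0.02 0 0 -0.2 0.05;-0.001 0 -0.015 0 0 0 0.05;-0.001 0 -0.01 0 0 0 0.05;0 0 -0.006 0 0 0 0.05;0 0 -0.004 0 0 0 0.05;0 0 0 0 0 0 0.05;0 0 0 0 0 0 0.05")

```text
clock: 8.87
eef_pos: [0.496, -0.198, 0.0387]
orientation: [[0.562, 0.582, -0.588], [0.412, -0.813, -0.411], [-0.717, -0.011, -0.697]]
contact_force: [0.7, -0.4, -3.0]
gripper_width: 0.0629
grip_force: 57.5
```

Request:
play_rows(rows="0 0 -0.002 0 0 0 0.05;0 0 -0.0015 0 0 0 0.05;0 0 0 0 0 0 0.05")

```text
clock: 9.12
eef_pos: [0.4957, -0.1978, 0.0347]
orientation: [[0.561, 0.582, -0.588], [0.413, -0.813, -0.411], [-0.717, -0.012, -0.696]]
contact_force: [0.3, -0.2, -4.0]
gripper_width: 0.063
grip_force: 57.5
```

Request:
play_rows(rows="0 0 -0.0015 0 0 0 0.05;0 0 -0.0015 0 0 0 0.05;0 0 0 0 0 0 0.05")

```text
clock: 9.37
eef_pos: [0.4958, -0.1979, 0.034]
orientation: [[0.561, 0.582, -0.589], [0.411, -0.813, -0.412], [-0.719, -0.011, -0.695]]
contact_force: [-0.3, 3.0, 9.2]
gripper_width: 0.0627
grip_force: 58.4
```

Request:
play_rows(rows="0 0 -0.001 0 0 0 0.05;0 0 -0.001 0 0 0 0.05;0 0 0 0 0 0 0.05")

```text
clock: 9.62
eef_pos: [0.4959, -0.1978, 0.034]
orientation: [[0.561, 0.582, -0.589], [0.41, -0.813, -0.413], [-0.72, -0.01, -0.694]]
contact_force: [0.4, 5.3, 18.9]
gripper_width: 0.063
grip_force: 59.2
```

Request:
play_rows(rows="0 0 0.002 0 0 0 0.05;0 0 0.001 0 0 0 0.05;0 0 0 0 0 0 0.07;0 0 0 0 0 0 0.085;0 0 0 0 0 0 0.085;0 0 0 0 0 0 0.085;0 0 0 0 0 0 0.085;0 0 0 0 0 0 0.085")

```text
clock: 10.28
eef_pos: [0.4956, -0.1979, 0.0325]
orientation: [[0.561, 0.582, -0.589], [0.413, -0.813, -0.411], [-0.718, -0.013, -0.696]]
contact_force: [0.4, 0.0, 0.3]
gripper_width: 0.0851
grip_force: 0.0
```

Request:
play_rows(rows="0.006 0.004 0.007 0 0 0 0.085;0.012 0.008 0.014 0 0 0 0.085;0.012 0.008 0.014 0 0 0 0.085;0.012 0.008 0.014 0 0 0 0.085;0.012 0.008 0.014 0 0 0 0.085;0.012 0.008 0.014 0 0 0 0.085;0.006 0.004 0.014 0 0 0 0.085;0 0 0.01 0 0 0 0.085")

```text
clock: 10.95
eef_pos: [0.5692, -0.1486, 0.1352]
orientation: [[0.562, 0.583, -0.586], [0.413, -0.812, -0.412], [-0.716, -0.011, -0.698]]
contact_force: [-0.0, -0.2, 0.2]
gripper_width: 0.085
grip_force: 0.0
```

```bash
python3 - <<'E'
from kin import *
s=sense();print(s['eef_pos'],s['clock'],s['gripper_width'])
p,d=optics.capture("wrist");p2,d2=optics.capture("top")
c=np.zeros((480,800,3),np.uint8);c[:360,:480]=cv2.resize(p[:,:,::-1],(480,360));c[:320,480:]=cv2.resize(p2[215:295,350:430,::-1],(320,320));cv2.imwrite("pics/m4.png",c)
W=cloud("top",d2)[215:295,350:430];cv2.imwrite("pics/t4.png",p2[:,:,::-1]);np.save("pics/t4.npy",d2)
z=W[...,2];print(np.histogram(z,bins=np.arange(-.005,.2,.01)))
m=(z>.08)&(z<.1);q=W[m];print(len(q),cv2.minAreaRect((q[:,:2]*1000).astype(np.float32)),np.median(q,0))
E
```

```text
[ 0.56921136 -0.14857261  0.13519601] 10.95 0.08502774975374802
(array([4462, 1169,   34,   19,   23,   15,   13,    8,   19,  320,   41,
          0,    0,    0,    0,    2,   15,   26,   13,    5]), array([-0.005,  0.005,  0.015,  0.025,  0.035,  0.045,  0.055,  0.065,
        0.075,  0.085,  0.095,  0.105,  0.115,  0.125,  0.135,  0.145,
        0.155,  0.165,  0.175,  0.185,  0.195]))
371 ((495.3742370605469, -203.27102661132812), (52.275665283203125, 64.91136169433594), 34.40129852294922) [ 0.49518765 -0.20368935  0.0914774 ]
```

View pics/m4.png

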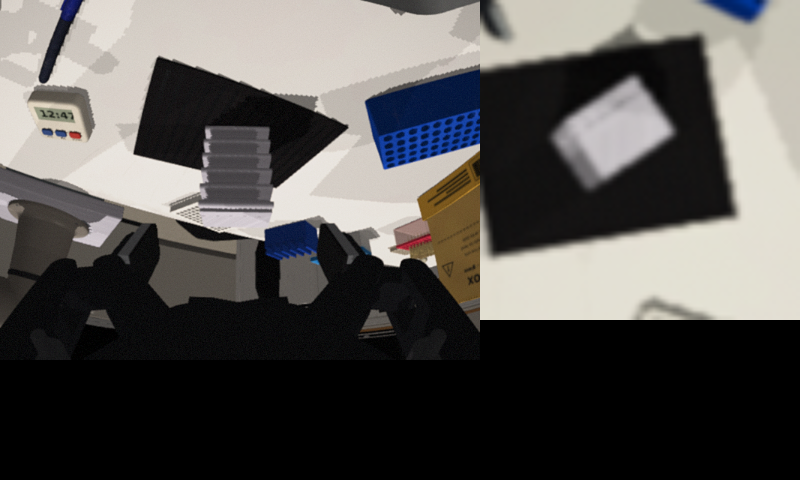

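The block stands on end on the mat (right inset at (613,130), fin side facing the gripper). Next I go over the top and grip it from the tube-face side.

```bash
python3 - <<'E'
from kin import *
B=blockpose(34.4,[.4954,-.2033,.04725]);np.save("B.npy",B)
A=tcp();V=T(frame(34.4,0,-55.6),[.47,-.21,.26])
t,G=grip(B,70,.018,1,.024)
pre=t.copy();pre[:3,3]-=.085*t[:3,2]
pre2=pre.copy();pre2[2,3]+=.03
q=path(A,V);planT(A,V);q=path(V,pre,14,q);planT(V,pre);q=path(pre,t,4,q);planT(pre,t);print(pre.round(3))
up=np.array([0,0,1.])
y=az(-22.4);z=-up;Hm=T(np.stack([np.cross(y,z),y,z],1),[.530,.1976,.098])
x,e=ik(Hm@np.linalg.inv(G));print(e,x.round(2))
E
```

```text
path err 0.0000 maxstep 0.07 [-0.57  0.3   1.5  -0.    1.34  0.4 ]
d [-0.0985 -0.0603  0.1244] w [ 25.81 -37.76  -1.38] n 9 row [-0.0109 -0.0067  0.0138] [ 2.87 -4.2  -0.15]
path err 0.0000 maxstep 0.15 [-1.3   0.87  1.99  1.16  1.32 -1.3 ]
d [-0.0285 -0.0302 -0.1919] w [ 39.55 -57.76  -0.  ] n 13 row [-0.0022 -0.0023 -0.0148] [ 3.04 -4.44 -0.  ]
path err 0.0000 maxstep 0.05 [-1.12  0.93  2.    1.35  1.26 -1.35]
d [ 0.0659  0.0451 -0.0291] w [0. 0. 0.] n 3 row [ 0.022   0.015  -0.0097] [0. 0. 0.]
[[ 0.282  0.565  0.775  0.442]
 [ 0.193 -0.825  0.531 -0.24 ]
 [ 0.94   0.    -0.342  0.068]
 [ 0.     0.     0.     1.   ]]
9.562298960164461e-10 [ 0.35  0.73  1.41 -0.27  1.25  0.86]
```

Request:
play_rows(rows="-0.0109 -0.0067 0.0138 2.87 -4.2 -0.15 0.085;-0.0109 -0.0067 0.0138 2.87 -4.2 -0.15 0.085;-0.0109 -0.0067 0.0138 2.87 -4.2 -0.15 0.085;-0.0109 -0.0067 0.0138 2.87 -4.2 -0.15 0.085;-0.0109 -0.0067 0.0138 2.87 -4.2 -0.15 0.085;-0.0109 -0.0067 0.0138 2.87 -4.2 -0.15 0.085;-0.0109 -0.0067 0.0138 2.87 -4.2 -0.15 0.085;-0.0109 -0.0067 0.0138 2.87 -4.2 -0.15 0.085;-0.0109 -0.0067 0.0138 2.87 -4.2 -0.15 0.085;0 0 0 0 0 0 0.085")

```text
clock: 11.88
eef_pos: [0.4669, -0.2128, 0.2607]
orientation: [[0.827, 0.562, 0.004], [0.562, -0.827, -0.0], [0.003, 0.002, -1.0]]
contact_force: [0.3, -1.3, 0.6]
gripper_width: 0.085
grip_force: 0.0
```

Request:
play_rows(rows="-0.0042 -0.0043 -0.0048 3.04 -4.44 0 0.085;-0.0042 -0.0043 -0.0048 3.04 -4.44 0 0.085;-0.0042 -0.0043 -0.0048 3.04 -4.44 0 0.085;-0.0042 -0.0043 -0.0048 3.04 -4.44 0 0.085;-0.0042 -0.0043 -0.0048 3.04 -4.44 0 0.085;-0.0042 -0.0043 -0.0048 3.04 -4.44 0 0.085;-0.0042 -0.0043 -0.0148 3.04 -4.44 0 0.085;0 0 -0.0148 3.04 -4.44 0 0.085;0 0 -0.0148 3.04 -4.44 0 0.085;0 0 -0.0148 3.04 -4.44 0 0.085;0 0 -0.0148 3.04 -4.44 0 0.085;0 0 -0.0148 3.04 -4.44 0 0.085")

```text
clock: 12.88
eef_pos: [0.4397, -0.24, 0.1394]
orientation: [[0.352, 0.566, 0.745], [0.242, -0.825, 0.512], [0.904, -0.0, -0.427]]
contact_force: [0.7, -0.5, 0.5]
gripper_width: 0.085
grip_force: 0.0
```

```bash
python3 - <<'E'
from kin import *
B=np.load("B.npy");t,G=grip(B,70,.018,1,.024)
pre=t.copy();pre[:3,3]-=.075*t[:3,2]
s=sense();print(s['q'].round(2),s['eef_pos'])
planT(tcp(),pre)
E
```

```text
[-1.27  0.64  2.    1.1   1.32 -1.08] [ 0.43973886 -0.2399612   0.13941102]
d [ 0.0095  0.0051 -0.0747] w [ 2.98 -4.37 -0.06] n 3 row [ 0.0032  0.0017 -0.0249] [ 0.99 -1.46 -0.02]
```

Request:
play_rows(rows="0.002 0.001 -0.02 1 -1.46 0 0.085;0.002 0.001 -0.02 1 -1.46 0 0.085;0.003 0.002 -0.02 1 -1.46 0 0.085;0.002 0.001 -0.0147 0 0 0 0.085;0 0 0 0 0 0 0.085;0 0 0 0 0 0 0.085")

```text
clock: 13.38
eef_pos: [0.4489, -0.2342, 0.0649]
orientation: [[0.285, 0.568, 0.772], [0.193, -0.823, 0.534], [0.939, -0.003, -0.345]]
contact_force: [-0.5, -0.2, 0.2]
gripper_width: 0.0852
grip_force: 0.0
```

```bash
python3 - <<'E'
from kin import *
B=np.load("B.npy");t,G=grip(B,70,.018,1,.024)
s=sense();print(s['q'].round(2),s['eef_pos'])
planT(tcp(),t)
p,d=optics.capture("wrist");cv2.imwrite("pics/w5.png",p[:,:,::-1])
E
```

```text
[-1.27  0.87  2.    1.19  1.31 -1.29] [ 0.44890184 -0.2341791   0.0649245 ]
d [ 0.0585  0.0391 -0.0259] w [-0.05 -0.23 -0.18] n 3 row [ 0.0195  0.013  -0.0086] [-0.02 -0.08 -0.06]
```

View pics/w5.png

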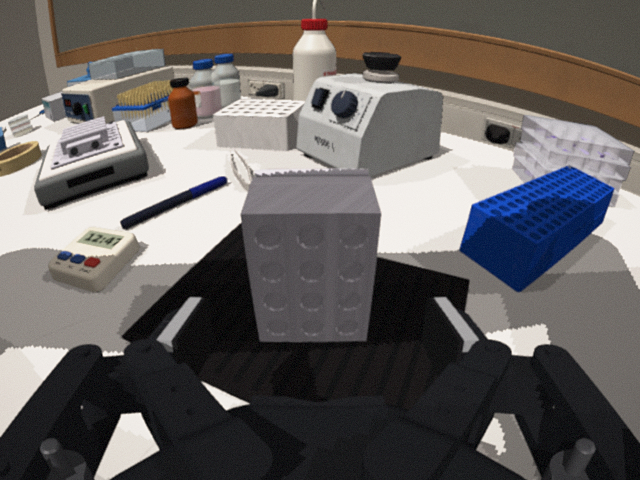

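The wrist view shows the tube face with 12 wells squarely ahead at (313,265), between the pads at (182,320) and (458,320). I'll advance and grip.

Request:
play_rows(rows="0.0098 0.0065 -0.0043 0 0 0 0.085;0.0098 0.0065 -0.0043 0 0 0 0.085;0.0098 0.0065 -0.0043 0 0 0 0.085;0.0098 0.0065 -0.0043 0 0 0 0.085;0.0098 0.0065 -0.0043 0 0 0 0.085;0.0098 0.0065 -0.0043 0 0 0 0.085;0 0 0 0 0 0 0.085;0 0 0 0 0 0 0.085")

```text
clock: 14.1
eef_pos: [0.508, -0.1958, 0.0408]
orientation: [[0.283, 0.568, 0.773], [0.198, -0.823, 0.533], [0.938, 0.002, -0.345]]
contact_force: [-0.1, 0.5, 1.0]
gripper_width: 0.085
grip_force: 0.0
```

```bash
python3 - <<'E'
from kin import *
B=np.load("B.npy");t,G=grip(B,70,.018,1,.024)
s=sense();print(s['q'].round(2),s['eef_pos'],s['contact_force'])
planT(tcp(),t)
p,d=optics.capture("top");W=cloud("top",d)[215:295,350:430];z=W[...,2];q=W[(z>.083)&(z<.097)];print(len(q),cv2.minAreaRect((q[:,:2]*1000).astype(np.float32)))
E
```

```text
[-1.11  0.92  1.99  1.35  1.26 -1.34] [ 0.508037   -0.19582924  0.04079614] [-0.05108291  0.5139493   0.99396784]
d [-0.0006  0.0008 -0.0018] w [ 0.23 -0.1  -0.23] n 1 row [-0.0006  0.0008 -0.0018] [ 0.23 -0.1  -0.23]
766 ((457.638916015625, -223.6518096923828), (144.91615295410156, 137.49346923828125), 49.37730026245117)
```

Request:
play_rows(rows="0 0 0 0 0 0 0.07;0 0 0 0 0 0 0.06;0 0 0 0 0 0 0.05;0 0 0 0 0 0 0.05;0 0 0 0 0 0 0.05;0 0 0 0 0 0 0.05", squeeze=70)

```text
clock: 14.65
eef_pos: [0.5075, -0.1964, 0.0406]
orientation: [[0.283, 0.567, 0.774], [0.196, -0.824, 0.532], [0.939, 0.001, -0.344]]
contact_force: [-6.4, -0.0, 7.1]
gripper_width: 0.063
grip_force: 79.7
```

```bash
python3 - <<'E'
from kin import *
s=sense();print(s['q'].round(2),s['eef_pos'],s['contact_force'],s['gripper_width'],s['grip_force'],s['clock'])
B=np.load("B.npy")
rel=np.linalg.inv(tcp())@B;print(rel.round(4).tolist());np.save("rel2.npy",rel)
E
```

```text
[-1.11  0.92  1.99  1.35  1.26 -1.34] [ 0.50753113 -0.19637267  0.04058225] [-6.35485074 -0.01706678  7.05759215] 0.06297312835560016 79.6973251219606 14.65
[[0.9389, -0.002, 0.3441, -0.0075], [0.0013, 1.0, 0.0023, -0.0012], [-0.3441, -0.0017, 0.9389, -0.0398], [0.0, 0.0, 0.0, 1.0]]
```

Request:
play_rows(rows="0 0 0.01 0 0 0 0.05;0 0 0.02 0 0 0 0.05;0 0 0.03 0 0 0 0.05;0 0 0.03 0 0 0 0.05;0 0 0.03 0 0 0 0.05;0 0 0.02 0 0 0 0.05;0 0 0.01 0 0 0 0.05;0 0 0 0 0 0 0.05")

```text
clock: 15.32
eef_pos: [0.508, -0.1967, 0.1914]
orientation: [[0.283, 0.567, 0.774], [0.2, -0.824, 0.53], [0.938, 0.005, -0.347]]
contact_force: [0.1, -0.1, -4.1]
gripper_width: 0.0631
grip_force: 79.0
```

```bash
cat > cool.py <<'E'
from kin import *
def fit(Ws,verbose=1):
    Q=np.concatenate([W.reshape(-1,3) for W in Ws])
    Q=Q[(np.abs(Q[:,0]-.53)<.13)&(np.abs(Q[:,1]-.2)<.13)]
    b=Q[(Q[:,2]>.036)&(Q[:,2]<.075)]
    print('base',cv2.minAreaRect((b[:,:2]*1000).astype(np.float32)))
    t=Q[(Q[:,2]>.061)&(Q[:,2]<.072)]
    from scipy.optimize import minimize
    def cost(v):
        e=az(v[2]+90);f=az(v[2]);D=t[:,:2]-v[:2];u=D@e[:2];w=D@f[:2]
        k=np.clip(np.round(u/.0165),-2,2);du=np.abs(u-k*.0165)
        g=np.maximum(du-.002,0)**2; g=np.minimum(g,.005**2); h=np.minimum(np.maximum(np.abs(w)-.032,0)**2,.005**2)
        return (g+h).sum()*1e6
    best=None
    for dx in np.arange(-.006,.0061,.002):
        for dy in np.arange(-.006,.0061,.002):
            o=minimize(cost,[.5302+dx,.1977+dy,-22.4],method='Nelder-Mead',options=dict(initial_simplex=[[.5302+dx,.1977+dy,-22.4],[.5322+dx,.1977+dy,-22.4],[.5302+dx,.1997+dy,-22.4],[.5302+dx,.1977+dy,-21]]))
            if best is None or o.fun<best.fun: best=o
    v=best.x;e=az(v[2]+90);f=az(v[2]);D=t[:,:2]-v[:2];w=D@f[:2];u=D@e[:2]
    print('fins',v.round(4),best.fun,len(t),'u pct',np.percentile(u,[0,2,50,98,100]).round(4),'w',np.percentile(w,[0,2,50,98,100]).round(4))
    return v
E
python3 - <<'E'
from cool import *
s=sense();print(s['eef_pos'],s['q'].round(2),s['contact_force'])
Ws=[]
for k in range(6):
    p,d=optics.capture("top");Ws.append(cloud("top",d))
fit(Ws);fit(Ws[:1]);fit([cloud("top",np.load("pics/top0.npy"))])
Ws=[cloud("scene",optics.capture("scene")[1]) for k in range(2)]
fit(Ws)
E
```

```text
[ 0.50802487 -0.19674419  0.19142086] [-1.11  0.58  1.99  1.26  1.35 -1.  ] [ 0.09796089 -0.07137347 -4.14966506]
base ((545.4090576171875, 233.27719116210938), (266.429443359375, 146.21432495117188), 66.63863372802734)
fins [  0.5306   0.1973 -22.2495] 10478.706461932541 1735 u pct [-0.0633 -0.058   0.0003  0.0576  0.0625] w [-0.0325 -0.0311  0.0012  0.0308  0.0324]
base ((545.548583984375, 233.86883544921875), (265.06781005859375, 146.0266571044922), 66.62281799316406)
fins [  0.5307   0.1973 -22.238 ] 1781.5152049811718 291 u pct [-0.0608 -0.0584 -0.0007  0.0568  0.0625] w [-0.0323 -0.0308  0.0004  0.0307  0.0323]
base ((545.7784423828125, 233.39364624023438), (264.447265625, 144.0070037841797), 66.79859161376953)
fins [  0.5303   0.1973 -22.0611] 1838.0742176719134 294 u pct [-0.0621 -0.0578 -0.0009  0.0572  0.0593] w [-0.0323 -0.0309  0.001   0.0305  0.0323]
base ((541.4208984375, 237.91873168945312), (268.46099853515625, 161.52456665039062), 63.552398681640625)
fins [  0.5257   0.2031 -22.5274] 3848.6524764797596 463 u pct [-0.0625 -0.0583  0.0004  0.0586  0.0615] w [-0.0372 -0.0313 -0.0016  0.0335  0.0392]
```

```bash
cat > home.py <<'E'
from cool import *
def home(c=(.5306,.1973),yaz=-22.25,dz=0.0):
    y=az(yaz);z=np.array([0,0,-1.]);return T(np.stack([np.cross(y,z),y,z],1),[c[0],c[1],.098+dz])
rel=np.load("rel2.npy");rel[1,3]=0
ang=np.arctan2(rel[0,2],rel[0,0]);rel[:3,:3]=R.from_euler('y',ang).as_matrix()
ir=np.linalg.inv(rel)
E
python3 - <<'E'
from home import *
print(np.degrees(ang),rel[:3,3])
A=tcp();H=home(dz=.06)@ir
V=T(frame(-112,0,-40),[.5,0,.24])
q=path(A,V,14);planT(A,V);q=path(V,H,12,q);planT(V,H);q=path(H,home()@ir,4,q);print(H.round(3))
path(A,H,20);planT(A,H)
E
```

```text
20.128596178233856 [-0.00747596  0.         -0.03977741]
path err 0.0000 maxstep 0.14 [-0.15  0.29  1.57  0.    1.28  0.54]
d [-0.0078  0.1961  0.0512] w [-47.1   51.76  13.52] n 13 row [-0.0006  0.0151  0.0039] [-3.62  3.98  1.04]
path err 0.0000 maxstep 0.05 [ 0.35  0.67  1.35 -0.26  1.37  0.83]
d [ 0.0281  0.1911 -0.1219] w [-17.3   10.45  17.57] n 8 row [ 0.0035  0.0239 -0.0152] [-2.16  1.31  2.2 ]
path err 0.0000 maxstep 0.03 [ 0.35  0.74  1.4  -0.27  1.26  0.86]
[[ 0.356  0.926 -0.13   0.528]
 [ 0.869 -0.379 -0.319  0.191]
 [-0.344  0.    -0.939  0.118]
 [ 0.     0.     0.     1.   ]]
path err 0.0000 maxstep 0.17 [ 0.35  0.67  1.35 -0.26  1.37  0.83]
d [ 0.0203  0.3872 -0.0708] w [-70.86  57.04  26.07] n 18 row [ 0.0011  0.0215 -0.0039] [-3.94  3.17  1.45]
```

Request:
play_rows(rows="0 0.013 0.005 -3.6 3.98 1.04 0.05;0 0.0163 0.005 -3.62 3.98 1.04 0.05;0 0.0163 0.005 -3.62 3.98 1.04 0.05;0 0.0163 0.005 -3.62 3.98 1.04 0.05;-0.001 0.0163 0.005 -3.62 3.98 1.04 0.05;-0.001 0.0163 0.005 -3.62 3.98 1.04 0.05;-0.001 0.0163 0.005 -3.62 3.98 1.04 0.05;-0.001 0.0163 0.005 -3.62 3.98 1.04 0.05;-0.001 0.0163 0.005 -3.62 3.98 1.04 0.05;-0.001 0.0163 0.005 -3.62 3.98 1.04 0.05;-0.001 0.0163 0.001 -3.62 3.98 1.04 0.05;-0.001 0.0163 0 -3.62 3.98 1.04 0.05")

```text
clock: 16.72
eef_pos: [0.4994, -0.0029, 0.2412]
orientation: [[0.652, 0.755, 0.067], [0.753, -0.656, 0.06], [0.089, 0.012, -0.996]]
contact_force: [0.3, 0.2, -4.1]
gripper_width: 0.0632
grip_force: 78.8
```

```bash
python3 - <<'E'
from home import *
A=tcp();H=home(dz=.06)@ir;print(sense()['q'].round(2),A[:3,3])
path(A,H,12);planT(A,H,12)
E
```

```text
[-0.21  0.25  1.63  0.08  1.21  0.48] [ 0.49936965 -0.00294934  0.24124085]
path err 0.0000 maxstep 0.05 [ 0.35  0.67  1.35 -0.26  1.37  0.83]
d [ 0.0287  0.1941 -0.1232] w [-21.24  13.87  18.27] n 12 row [ 0.0024  0.0162 -0.0103] [-1.77  1.16  1.52]
```

Request:
play_rows(rows="0.0024 0.0162 -0.003 -1.77 1.16 1.52 0.05;0.0024 0.0162 -0.006 -1.77 1.16 1.52 0.05;0.0024 0.0162 -0.01 -1.77 1.16 1.52 0.05;0.0024 0.0162 -0.01 -1.77 1.16 1.52 0.05;0.0024 0.0162 -0.012 -1.77 1.16 1.52 0.05;0.0024 0.0162 -0.012 -1.77 1.16 1.52 0.05;0.0024 0.0162 -0.012 -1.77 1.16 1.52 0.05;0.0024 0.0162 -0.012 -1.77 1.16 1.52 0.05;0.0024 0.0162 -0.012 -1.77 1.16 1.52 0.05;0.0024 0.0162 -0.012 -1.77 1.16 1.52 0.05;0.0024 0.0162 -0.012 -1.77 1.16 1.52 0.05;0.0024 0.0162 -0.01 -1.77 1.16 1.52 0.05")

```text
clock: 17.72
eef_pos: [0.5275, 0.1914, 0.1158]
orientation: [[0.354, 0.925, -0.134], [0.87, -0.379, -0.316], [-0.344, -0.004, -0.939]]
contact_force: [0.3, 0.2, -3.8]
gripper_width: 0.0635
grip_force: 78.8
```

```bash
python3 - <<'E'
from home import *
A=tcp();H=home(dz=.03)@ir;print(sense()['q'].round(2),A[:3,3],sense()['clock'])
planT(A,H)
print((A@rel).round(4).tolist())
p,d=optics.capture("wrist");p2,d2=optics.capture("top")
c=np.zeros((600,800,3),np.uint8);c[:360,:480]=cv2.resize(p[:,:,::-1],(480,360));c[:320,480:]=cv2.resize(p2[190:270,215:295,::-1],(320,320));cv2.imwrite("pics/m6.png",c)
W=cloud("top",d2);q=W.reshape(-1,3);q=q[(np.abs(q[:,0]-.53)<.1)&(np.abs(q[:,1]-.2)<.1)]
print(np.histogram(q[:,2],bins=np.arange(.04,.26,.01))[0])
E
```

```text
[ 0.35  0.67  1.36 -0.26  1.37  0.83] [0.52750505 0.19135278 0.11576195] 17.7167
d [ 0.0006 -0.0002 -0.0277] w [-0.13 -0.21  0.01] n 1 row [ 0.0006 -0.0002 -0.0277] [-0.13 -0.21  0.01]
[[0.3788, 0.9255, -0.0037, 0.5302], [0.9255, -0.3788, 0.0022, 0.1974], [0.0006, -0.0043, -1.0, 0.1557], [0.0, 0.0, 0.0, 1.0]]
[725  74  53   1   0   6  10  18  83  62 295  91  55  51  46  50  52  84
  13   0   9]
```

View pics/m6.png

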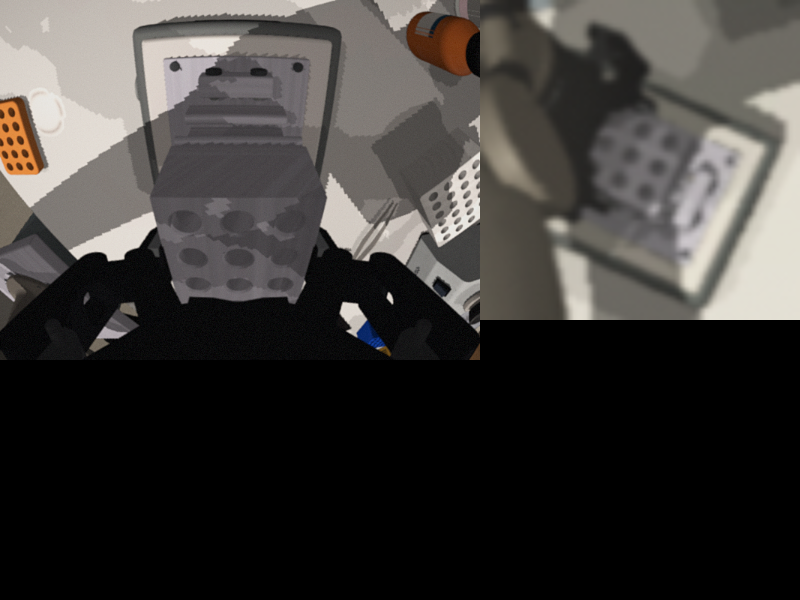

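The block hangs over the cooler: in the wrist inset the far cheek and its balls are at (237,75), with the block in front at (240,220). I'll compare the two in the wrist camera's own depth.

```bash
cat >> home.py <<'E'
def wcloud():
    i=optics.camera_info("wrist");p,d=optics.capture("wrist");v,u=np.mgrid[:480,:640]
    x=(u-i['cx'])/i['fx'];y=(v-i['cy'])/i['fy'];th=np.hypot(x,y);k=np.tan(th)/np.maximum(th,1e-9)
    P=np.stack([x*k*d,-y*k*d,-d],-1);P[d<=0]=np.nan
    Tm=i['cam_to_world'];return p,P@Tm[:3,:3].T+Tm[:3,3]
def coolframe(W,c=(.5306,.1973),yaz=-22.25):
    e=az(yaz+90)[:2];f=az(yaz)[:2];D=W[...,:2]-np.array(c);return np.stack([D@e,D@f,W[...,2]],-1)
E
python3 - <<'E'
from home import *
L=[];
for k in range(3):
    p,W=wcloud();L.append(coolframe(W))
Q=np.concatenate([l.reshape(-1,3) for l in L]);Q=Q[~np.isnan(Q).any(1)]
def ext(n,m):
    q=Q[m];print(n,len(q),'u',np.percentile(q[:,0],[1,5,50,95,99]).round(4),'w',np.percentile(q[:,1],[1,5,50,95,99]).round(4),'z',np.percentile(q[:,2],[5,50,95]).round(4))
near=(np.abs(Q[:,0])<.12)&(np.abs(Q[:,1])<.1)
print(np.histogram(Q[near][:,2],bins=np.arange(0.03,.18,.005)))
for s in (-1,1):
    ext('cheek%d'%s,near&(s*Q[:,0]>.044)&(np.abs(Q[:,2]-.061)<.003)&(np.abs(Q[:,1])<.03))
    ext('plate%d'%s,near&(s*Q[:,0]>.045)&(np.abs(Q[:,2]-.046)<.002))
    ext('base%d'%s,near&(s*Q[:,0]>.045)&(np.abs(Q[:,2]-.042)<.0015))
ext('fins',near&(np.abs(Q[:,2]-.065)<.002)&(np.abs(Q[:,0])<.04))
ext('blocktop',near&(np.abs(Q[:,2]-.156)<.004)&(np.abs(Q[:,1])<.034)&(np.abs(Q[:,0])<.06))
ext('blockside',near&(Q[:,2]>.125)&(Q[:,2]<.15)&(np.abs(Q[:,1])<.03))
e=near&(np.abs(Q[:,2]-.065)<.004)&(np.abs(Q[:,0])<.04);print(np.histogram(Q[e][:,0],bins=np.arange(-.04,.0401,.002)))
E
```

```text
(array([ 2549, 24717, 41065, 34598,  3379,  4337, 10950,  4793,     0,
           0,     0,     0,     0,    35,  4280,  2319,  2167,  3952,
        4359,  5098,  5817,  7790, 13813, 32233, 53907,  2638,  5090,
        8202, 12396]), array([0.03 , 0.035, 0.04 , 0.045, 0.05 , 0.055, 0.06 , 0.065, 0.07 ,
       0.075, 0.08 , 0.085, 0.09 , 0.095, 0.1  , 0.105, 0.11 , 0.115,
       0.12 , 0.125, 0.13 , 0.135, 0.14 , 0.145, 0.15 , 0.155, 0.16 ,
       0.165, 0.17 , 0.175]))Traceback (most recent call last):
  File "<stdin>", line 11, in <module>
  File "<stdin>", line 7, in ext
    return _quantile_unchecked(
        a, q, axis, out, overwrite_input, method, keepdims, weights)
    return _ureduce(a,
                    func=_quantile_ureduce_func,
    ...<5 lines>...
                    overwrite_input=overwrite_input,
                    method=method)
    r = func(a, **kwargs)
    result = _quantile(arr,
                       quantiles=q,
    ...<2 lines>...
                       out=out,
                       weights=wgt)
    slices_having_nans = np.isnan(arr[-1, ...])
                                  ~~~^^^^^^^^^
IndexError: index -1 is out of bounds for axis 0 with size 0
```

```bash
python3 - <<'E'
from home import *
L=[]
for k in range(2):
    p,W=wcloud();L.append(coolframe(W))
Q=np.concatenate([l.reshape(-1,3) for l in L]);Q=Q[~np.isnan(Q).any(1)]
def ext(n,m):
    q=Q[m]
    if len(q)>20: print(n,len(q),'u',np.percentile(q[:,0],[1,5,50,95,99]).round(4),'w',np.percentile(q[:,1],[1,5,50,95,99]).round(4),'z',np.percentile(q[:,2],[5,50,95]).round(4))
near=(np.abs(Q[:,0])<.12)&(np.abs(Q[:,1])<.1)
for s in (-1,1):
    ext('cheek%d'%s,near&(s*Q[:,0]>.042)&(np.abs(Q[:,2]-.061)<.003)&(np.abs(Q[:,1])<.03))
    ext('plate%d'%s,near&(s*Q[:,0]>.045)&(np.abs(Q[:,2]-.047)<.0015))
    ext('base%d'%s,near&(s*Q[:,0]>.06)&(np.abs(Q[:,2]-.042)<.0015))
ext('fins',near&(np.abs(Q[:,2]-.066)<.004)&(np.abs(Q[:,0])<.04))
m=near&(np.abs(Q[:,2]-.151)<.004)&(np.abs(Q[:,1])<.036)&(np.abs(Q[:,0])<.06)
ext('blocktop',m)
q=Q[m&(np.abs(Q[:,1])<.025)&(np.abs(Q[:,0])<.04)];A=np.c_[q[:,:2],np.ones(len(q))];print('plane',np.linalg.lstsq(A,q[:,2],rcond=None)[0])
ext('endface',near&(Q[:,2]>.125)&(Q[:,2]<.143)&(np.abs(Q[:,1])<.036))
E
```

```text
cheek1 6301 u [0.0507 0.0518 0.0589 0.0658 0.0678] w [-0.0253 -0.0233 -0.0031  0.0173  0.0193] z [0.0591 0.0617 0.0629]
plate1 13432 u [0.0453 0.0462 0.0644 0.074  0.0747] w [-0.0501 -0.0474 -0.0026  0.0416  0.0441] z [0.0458 0.0469 0.048 ]
base1 13799 u [0.0608 0.0643 0.0803 0.0878 0.0886] w [-0.0653 -0.0619 -0.0025  0.056   0.0595] z [0.0412 0.0426 0.0434]
fins 3190 u [0.0243 0.0246 0.0373 0.0398 0.04  ] w [-0.0348 -0.0321 -0.0024  0.0256  0.0283] z [0.0629 0.0664 0.0676]
blocktop 56820 u [-0.0235 -0.0181  0.0223  0.0434  0.0438] w [-0.0317 -0.0292 -0.0001  0.0291  0.0315] z [0.1482 0.1533 0.1544]
plane [ 0.01524418 -0.0009193   0.15257659]
endface 13882 u [0.0241 0.0252 0.0433 0.0439 0.0441] w [-0.0313 -0.0283 -0.0001  0.0284  0.0312] z [0.1262 0.1357 0.1425]
```

Request:
play_rows(rows="0 0 -0.007 0 0 0 0.05;0 0 -0.007 0 0 0 0.05;0 0 -0.007 0 0 0 0.05;0 0 -0.006 0 0 0 0.05;0 0 0 0 0 0 0.05;0 0 0 0 0 0 0.05")

```text
clock: 18.57
eef_pos: [0.5284, 0.1903, 0.0902]
orientation: [[0.356, 0.925, -0.13], [0.87, -0.379, -0.315], [-0.341, -0.001, -0.94]]
contact_force: [-0.1, 0.1, -3.2]
gripper_width: 0.0634
grip_force: 78.7
```

```bash
cat > rep.py <<'E'
from home import *
def rep():
    A=tcp();B=A@rel;print('fk block',coolframe(B[:3,3]).round(4),sense()['contact_force'].round(1))
    L=[]
    for k in range(2):
        p,W=wcloud();L.append(coolframe(W))
    Q=np.concatenate([l.reshape(-1,3) for l in L]);Q=Q[~np.isnan(Q).any(1)]
    Q=Q[(np.abs(Q[:,0])<.12)&(np.abs(Q[:,1])<.1)]
    c=L[0];zt=B[2,3]
    def h(n,q,ax,lo,hi,st): 
        H,_=np.histogram(q[:,ax],bins=np.arange(lo,hi+st/2,st));print(n,lo,st,H.tolist())
    h('tips u (z .0635-.07)',Q[(Q[:,2]>.0635)&(Q[:,2]<.07)&(np.abs(Q[:,1])<.03)],0,-.01,.08,.002)
    h('cheektop u',Q[(Q[:,2]>.0595)&(Q[:,2]<.0635)&(np.abs(Q[:,1])<.018)],0,.03,.08,.002)
    h('cheektop w',Q[(Q[:,2]>.0595)&(Q[:,2]<.0635)&(Q[:,0]>.053)&(Q[:,0]<.062)],1,-.04,.04,.002)
    h('fins w',Q[(Q[:,2]>.0635)&(Q[:,2]<.07)&(Q[:,0]>.02)&(Q[:,0]<.045)],1,-.04,.04,.002)
    t=Q[(np.abs(Q[:,2]-zt+.003)<.005)&(np.abs(Q[:,0])<.038)&(np.abs(Q[:,1])<.028)]
    G=np.c_[t[:,:2],np.ones(len(t))];print('top plane',np.linalg.lstsq(G,t[:,2],rcond=None)[0].round(4))
    E=Q[(Q[:,2]<zt-.008)&(Q[:,2]>zt-.035)&(np.abs(Q[:,1])<.036)&(Q[:,0]>.03)]
    h('end u',E,0,.036,.052,.001);h('end w',E,1,-.036,.036,.002)
    cv2.imwrite("pics/last.png",cv2.resize(p[40:300,160:480,::-1],None,fx=2,fy=2))
    return p
E
python3 -c "
from rep import *
rep()"
```

```text
fk block [-0.0008  0.0007  0.1301] [-0.1  0.1 -3.2]
tips u (z .0635-.07) -0.01 0.002 [0, 0, 0, 0, 0, 0, 0, 0, 0, 0, 0, 0, 0, 0, 0, 0, 0, 0, 0, 0, 0, 0, 0, 0, 857, 1472, 6, 0, 0, 0, 0, 1, 6, 5, 6, 5, 7, 1, 0, 0, 0, 0, 0, 0, 0]
cheektop u 0.03 0.002 [0, 0, 0, 0, 3, 692, 5, 0, 0, 0, 293, 797, 864, 847, 878, 876, 921, 653, 114, 27, 0, 0, 0, 0, 0]
cheektop w -0.04 0.002 [0, 0, 0, 0, 0, 0, 9, 183, 203, 209, 209, 209, 214, 214, 207, 219, 209, 216, 223, 219, 211, 213, 228, 217, 211, 217, 213, 213, 213, 177, 0, 0, 0, 0, 0, 0, 0, 0, 0, 0]
fins w -0.04 0.002 [0, 0, 60, 78, 85, 85, 89, 89, 75, 80, 75, 78, 79, 80, 81, 82, 88, 86, 85, 83, 82, 78, 81, 82, 79, 80, 75, 73, 71, 75, 64, 73, 77, 76, 34, 0, 0, 0, 0, 0]
top plane [0.0069 0.0003 0.1259]
end u 0.036 0.001 [0, 0, 0, 0, 0, 0, 680, 15591, 3941, 4, 0, 0, 0, 0, 0, 0]
end w -0.036 0.002 [0, 28, 568, 608, 604, 611, 621, 647, 624, 638, 633, 644, 641, 649, 649, 656, 652, 660, 643, 654, 641, 658, 651, 655, 632, 645, 652, 635, 616, 610, 612, 611, 588, 559, 30, 0]
```

View pics/last.png

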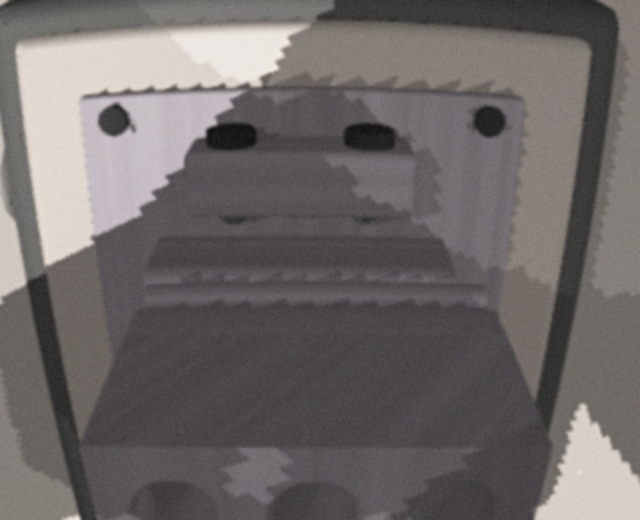

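The wrist view (crop) shows the far cheek at (300,180) and a cooler fin at (300,258). Their centres lie about 15 px left of the block's end face at (315,380), so the block sits a few mm off along the fins. I'll cross-check this in the top camera.

```bash
python3 - <<'E'
from rep import *
Ws=[cloud("top",optics.capture("top")[1]) for k in range(3)]
Q=np.concatenate([coolframe(w).reshape(-1,3) for w in Ws]);Q=Q[(np.abs(Q[:,0])<.12)&(np.abs(Q[:,1])<.1)]
def h(n,q,ax,lo,hi,st): print(n,lo,st,np.histogram(q[:,ax],bins=np.arange(lo,hi+st/2,st))[0].tolist())
t=Q[(Q[:,2]>.118)&(Q[:,2]<.136)]
h('z',t,2,.118,.136,.001)
t=t[t[:,0]>-.02]
h('top u',t,0,.0,.06,.002);h('top w',t,1,-.05,.05,.002)
c=Q[(Q[:,2]>.057)&(Q[:,2]<.066)]
h('cheek u',c,0,.02,.08,.002);h('cheek w',c[c[:,0]>.05],1,-.04,.04,.002)
i=optics.camera_info("wrist");print('wrist cam in cool frame',coolframe(i['cam_to_world'][:3,3]),i['cam_to_world'][:3,:3].round(2).tolist())
E
```

```text
z 0.118 0.001 [18, 25, 50, 61, 69, 109, 111, 130, 116, 131, 92, 65, 36, 34, 17, 9, 3, 9]
top u 0.0 0.002 [34, 12, 19, 9, 13, 22, 3, 0, 0, 0, 0, 0, 0, 0, 0, 0, 0, 0, 0, 0, 0, 0, 0, 0, 0, 0, 0, 0, 0, 0]
top w -0.05 0.002 [0, 0, 0, 0, 7, 5, 3, 6, 7, 6, 12, 12, 13, 14, 12, 6, 7, 7, 11, 14, 22, 23, 19, 22, 9, 11, 7, 11, 10, 24, 20, 25, 22, 21, 11, 9, 8, 10, 8, 18, 16, 14, 17, 12, 6, 4, 3, 4, 4, 0]
cheek u 0.02 0.002 [0, 0, 0, 0, 0, 0, 0, 0, 0, 0, 0, 0, 0, 0, 0, 0, 0, 0, 0, 0, 0, 0, 0, 0, 0, 0, 0, 0, 0, 0]
cheek w -0.04 0.002 [0, 0, 0, 0, 0, 0, 0, 0, 0, 0, 0, 0, 0, 0, 0, 0, 0, 0, 0, 0, 0, 0, 0, 0, 0, 0, 0, 0, 0, 0, 0, 0, 0, 0, 0, 0, 0, 0, 0, 0]
wrist cam in cool frame [1.03849906e-01 1.77657843e-04 2.03592913e-01] [[0.93, 0.31, 0.22], [-0.38, 0.76, 0.53], [0.0, -0.57, 0.82]]
```

```bash
python3 - <<'E'
from rep import *
Ws=[cloud("top",optics.capture("top")[1]) for k in range(4)]
Q=np.concatenate([coolframe(w).reshape(-1,3) for w in Ws]);Q=Q[(np.abs(Q[:,0])<.12)&(np.abs(Q[:,1])<.1)]
def h(n,q,ax,lo,hi,st): print(n,lo,st,np.histogram(q[:,ax],bins=np.arange(lo,hi+st/2,st))[0].tolist())
t=Q[(Q[:,2]>.122)&(Q[:,2]<.130)&(Q[:,0]<.0)]
print(cv2.minAreaRect((t[(np.abs(t[:,1])<.036)][:,:2]*1000).astype(np.float32)))
h('top u',t,0,-.06,.0,.001);h('top w',t[t[:,0]<-.02],1,-.04,.04,.001)
c=Q[(Q[:,2]>.057)&(Q[:,2]<.066)&(Q[:,0]<-.03)]
h('cheek u',c[np.abs(c[:,1])<.015],0,-.07,-.03,.001);h('cheek w',c[c[:,0]<-.05],1,-.04,.04,.001)
g=t[(np.abs(t[:,1])<.026)&(t[:,0]>-.038)];G=np.c_[g[:,:2],np.ones(len(g))];print('plane',np.linalg.lstsq(G,g[:,2],rcond=None)[0].round(4))
E
```

```text
((-24.654956817626953, 0.14863204956054688), (49.33856201171875, 70.72798156738281), 0.12261949479579926)
top u -0.06 0.001 [0, 0, 0, 0, 0, 0, 0, 0, 0, 0, 7, 26, 20, 23, 28, 22, 27, 21, 25, 16, 10, 9, 9, 9, 6, 16, 10, 13, 19, 21, 24, 30, 21, 28, 27, 20, 23, 23, 27, 19, 11, 12, 12, 12, 10, 12, 13, 15, 15, 27, 26, 39, 29, 32, 26, 26, 27, 24, 20, 30]
top w -0.04 0.001 [0, 0, 0, 0, 0, 0, 0, 0, 0, 0, 0, 8, 10, 15, 12, 8, 13, 12, 7, 5, 9, 9, 7, 3, 5, 5, 6, 6, 9, 12, 9, 11, 11, 11, 10, 13, 8, 12, 10, 7, 9, 4, 7, 8, 10, 5, 7, 8, 9, 9, 9, 9, 9, 11, 11, 11, 12, 9, 10, 13, 8, 8, 7, 8, 8, 4, 6, 8, 8, 12, 13, 11, 6, 14, 10, 5, 0, 0, 0, 0]
cheek u -0.07 0.001 [0, 0, 0, 0, 0, 0, 0, 1, 4, 7, 12, 10, 13, 10, 6, 15, 9, 14, 7, 11, 10, 10, 12, 11, 0, 0, 0, 0, 0, 0, 0, 0, 0, 0, 0, 0, 0, 0, 0, 0]
cheek w -0.04 0.001 [0, 0, 0, 0, 0, 0, 0, 0, 0, 0, 0, 0, 0, 0, 0, 0, 1, 4, 1, 4, 3, 8, 3, 3, 6, 8, 5, 1, 6, 2, 3, 2, 6, 3, 2, 7, 4, 3, 1, 6, 3, 1, 8, 6, 2, 2, 5, 3, 4, 2, 8, 3, 3, 4, 6, 3, 3, 4, 3, 3, 4, 3, 0, 0, 0, 0, 0, 0, 0, 0, 0, 0, 0, 0, 0, 0, 0, 0, 0, 0]
plane [0.006  0.0091 0.126 ]
```

Both cameras agree: the block sits about −5 mm across and +3.5 mm along the fins, with about 0.4° of tilt. I'll correct that.

Request:
play_rows(rows="-0.0007 0.003 0 -0.17 0.07 0 0.05;-0.0006 0.0031 0 -0.17 0.07 0 0.05;0 0 0 0 0 0 0.05;0 0 0 0 0 0 0.05")

```text
clock: 19.35
eef_pos: [0.5273, 0.197, 0.0907]
orientation: [[0.355, 0.925, -0.131], [0.868, -0.379, -0.32], [-0.346, -0.0, -0.938]]
contact_force: [0.1, 0.4, -3.7]
gripper_width: 0.0626
grip_force: 78.7
```

```bash
cat > chk.py <<'E'
from rep import *
def edge(v,lo=2,hi=98): return np.percentile(v,[lo,hi])
def chk(n=4):
    s=sense();print(s['eef_pos'].round(4),s['contact_force'].round(1),s['clock'])
    Q=np.concatenate([coolframe(cloud("top",optics.capture("top")[1])).reshape(-1,3) for k in range(n)]);Q=Q[(np.abs(Q[:,0])<.12)&(np.abs(Q[:,1])<.1)]
    zt=coolframe((tcp()@rel)[:3,3])[2]-.004
    t=Q[(np.abs(Q[:,2]-zt)<.004)&(Q[:,0]<0)&(Q[:,0]>-.06)&(np.abs(Q[:,1])<.045)]
    print('TOP blk u0 %.4f'%np.percentile(t[:,0],.5),'w',edge(t[t[:,0]<-.02][:,1],.5,99.5).round(4),'zmed %.4f'%np.median(t[:,2]))
    L=[coolframe(wcloud()[1]).reshape(-1,3) for k in range(2)];Q=np.concatenate(L);Q=Q[~np.isnan(Q).any(1)];Q=Q[(np.abs(Q[:,0])<.12)&(np.abs(Q[:,1])<.1)]
    c=Q[(Q[:,2]>.0595)&(Q[:,2]<.0635)&(Q[:,0]>.047)&(Q[:,0]<.072)]
    E=Q[(Q[:,2]<zt-.006)&(Q[:,2]>zt-.03)&(np.abs(Q[:,1])<.036)&(Q[:,0]>.03)]
    t=Q[(np.abs(Q[:,2]-zt)<.004)&(np.abs(Q[:,0])<.038)&(np.abs(Q[:,1])<.028)];G=np.c_[t[:,:2],np.ones(len(t))]
    cu=edge(c[np.abs(c[:,1]+.003)<.015][:,0]);cw=edge(c[:,1],.5,99.5);ew=edge(E[:,1],.5,99.5);eu=np.median(E[:,0])
    print('WRIST cheek u',cu.round(4),'w',cw.round(4),'end u %.4f'%eu,'w',ew.round(4),'plane',np.linalg.lstsq(G,t[:,2],rcond=None)[0].round(4))
    print('REL du %.4f dw %.4f'%(eu-.04425-(cu.mean()-.053),ew.mean()-cw.mean()))
E
python3 -c "
from chk import *
chk()"
```

```text
[0.5273 0.197  0.0907] [ 0.1  0.4 -3.7] 19.35
TOP blk u0 -0.0441 w [-0.0324  0.0313] zmed 0.1261
WRIST cheek u [0.0515 0.0664] w [-0.0256  0.0194] end u 0.0490 w [-0.035   0.0282] plane [-0.0007  0.0055  0.1263]
REL du -0.0012 dw -0.0003
```

Request:
play_rows(rows="0 0.0005 -0.002 0 0 0 0.05;0 0 -0.002 0 0 0 0.05;0 0 -0.002 0 0 0 0.05;0 0 -0.002 0 0 0 0.05;0 0 -0.002 0 0 0 0.05;0 0 0 0 0 0 0.05")

```text
clock: 20.15
eef_pos: [0.5271, 0.197, 0.0802]
orientation: [[0.356, 0.925, -0.132], [0.868, -0.379, -0.32], [-0.347, -0.001, -0.938]]
contact_force: [-0.9, -0.5, -3.0]
gripper_width: 0.0631
grip_force: 78.7
```

Request:
play_rows(rows="0 0 -0.001 0 0 0 0.05;0 0 -0.001 0 0 0 0.05;0 0 -0.001 0 0 0 0.05;0 0 -0.001 0 0 0 0.05;0 0 0 0 0 0 0.05")

```text
clock: 20.57
eef_pos: [0.5273, 0.1971, 0.0766]
orientation: [[0.356, 0.925, -0.132], [0.868, -0.379, -0.32], [-0.346, -0.0, -0.938]]
contact_force: [1.0, -0.4, -3.3]
gripper_width: 0.063
grip_force: 78.7
```

Request:
play_rows(rows="0 0 -0.001 0 0 0 0.05;0 0 -0.001 0 0 0 0.05;0 0 -0.001 0 0 0 0.05;0 0 -0.001 0 0 0 0.05;0 0 0 0 0 0 0.05")

```text
clock: 20.98
eef_pos: [0.5274, 0.197, 0.0727]
orientation: [[0.356, 0.925, -0.132], [0.868, -0.379, -0.32], [-0.346, -0.0, -0.938]]
contact_force: [-0.2, -0.6, -2.3]
gripper_width: 0.0632
grip_force: 78.9
```

Request:
play_rows(rows="0 0 -0.001 0 0 0 0.05;0 0 -0.001 0 0 0 0.05;0 0 -0.001 0 0 0 0.05;0 0 0 0 0 0 0.05")

```text
clock: 21.32
eef_pos: [0.5276, 0.1969, 0.0712]
orientation: [[0.356, 0.925, -0.131], [0.868, -0.38, -0.321], [-0.346, 0.001, -0.938]]
contact_force: [-1.9, -1.9, 6.6]
gripper_width: 0.0631
grip_force: 80.1
```

```bash
python3 -c "
from chk import *
chk(2)"
```

```text
[0.5276 0.1969 0.0712] [-1.9 -1.9  6.6] 21.3167
TOP blk u0 -0.0432 w [-0.0321  0.0318] zmed 0.1063
WRIST cheek u [0.0474 0.066 ] w [-0.0331  0.0268] end u 0.0494 w [-0.035   0.0282] plane [-0.0017  0.0061  0.1067]
REL du 0.0015 dw -0.0002
```

The block rests on the catches at 106.5 mm. I'll press gently.

Request:
play_rows(rows="0 0 -0.001 0 0 0 0.05;0 0 -0.001 0 0 0 0.05;0 0 0 0 0 0 0.05")

```text
clock: 21.77
eef_pos: [0.5277, 0.197, 0.0691]
orientation: [[0.356, 0.925, -0.13], [0.868, -0.379, -0.321], [-0.346, 0.001, -0.938]]
contact_force: [-0.4, -1.0, 4.0]
gripper_width: 0.0632
grip_force: 79.8
```

Request:
play_rows(rows="0 0 -0.001 0 0 0 0.05;0 0 -0.001 0 0 0 0.05;0 0 -0.001 0 0 0 0.05;0 0 0 0 0 0 0.05")

```text
clock: 22.1
eef_pos: [0.5274, 0.1968, 0.0637]
orientation: [[0.356, 0.925, -0.132], [0.868, -0.379, -0.32], [-0.347, -0.001, -0.938]]
contact_force: [2.6, -3.0, -8.6]
gripper_width: 0.0628
grip_force: 78.6
```

Request:
play_rows(rows="0 0 -0.001 0 0 0 0.05;0 0 -0.0005 0 0 0 0.05;0 0 0 0 0 0 0.05")

```text
clock: 22.35
eef_pos: [0.5272, 0.1971, 0.063]
orientation: [[0.356, 0.925, -0.132], [0.868, -0.379, -0.32], [-0.346, -0.001, -0.938]]
contact_force: [0.5, -1.6, -2.3]
gripper_width: 0.0632
grip_force: 79.3
```

```bash
python3 -c "
from chk import *
chk(2)"
```

```text
[0.5272 0.1971 0.063 ] [ 0.5 -1.6 -2.3] 22.35
TOP blk u0 -0.0440 w [-0.0324  0.0313] zmed 0.0986
WRIST cheek u [0.0492 0.0661] w [-0.0335  0.0255] end u 0.0494 w [-0.0354  0.0278] plane [-0.0017  0.0061  0.0986]
REL du 0.0006 dw 0.0002
```

Request:
play_rows(rows="0 0 -0.001 0 0 0 0.05;0 0 -0.001 0 0 0 0.05;0 0 -0.001 0 0 0 0.05;0 0 0 0 0 0 0.05")

```text
clock: 22.88
eef_pos: [0.5272, 0.1971, 0.0629]
orientation: [[0.356, 0.925, -0.131], [0.868, -0.379, -0.321], [-0.347, 0.001, -0.938]]
contact_force: [-5.6, -1.6, 15.0]
gripper_width: 0.0631
grip_force: 80.9
```

It has bottomed out. I'll take the load off, open and back out.

Request:
play_rows(rows="0 0 0.001 0 0 0 0.05;0 0 0.001 0 0 0 0.05;0 0 0 0 0 0 0.066;0 0 0 0 0 0 0.075;0 0 0 0 0 0 0.08;0 0 0 0 0 0 0.085;0 0 0 0 0 0 0.085;0 0 0 0 0 0 0.085")

```text
clock: 23.55
eef_pos: [0.5275, 0.1972, 0.0622]
orientation: [[0.356, 0.925, -0.131], [0.868, -0.379, -0.32], [-0.346, -0.0, -0.938]]
contact_force: [0.0, -0.3, -0.1]
gripper_width: 0.0851
grip_force: 0.0
```

Request:
play_rows(rows="0.0007 0.0016 0.0047 0 0 0 0.085;0.0013 0.0032 0.0094 0 0 0 0.085;0.0026 0.0064 0.0188 0 0 0 0.085;0.0026 0.0064 0.0188 0 0 0 0.085;0.0026 0.0064 0.0188 0 0 0 0.085;0.0026 0.0064 0.0188 0 0 0 0.085;0.0026 0.0064 0.0188 0 0 0 0.085;0 0 0.02 0 0 0 0.085;-0.03 -0.02 0.02 0 0 0 0.085;-0.03 -0.03 0.01 0 0 0 0.085;-0.03 -0.03 0.01 0 0 0 0.085;-0.03 -0.03 0 0 0 0 0.085")

```text
clock: 24.55
eef_pos: [0.4252, 0.1267, 0.2319]
orientation: [[0.357, 0.926, -0.127], [0.869, -0.378, -0.319], [-0.344, 0.003, -0.939]]
contact_force: [1.4, -0.4, 0.2]
gripper_width: 0.085
grip_force: 0.0
```

Request:
play_rows(rows="0 -0.035 0 0 0 0 0.085;0 -0.035 0 0 0 0 0.085;0 -0.035 0 0 0 0 0.085;0 -0.035 0 0 0 0 0.085;0 -0.035 0 0 0 0 0.085;0 0 0 0 0 0 0.085")

```text
clock: 25.05
eef_pos: [0.4255, -0.0525, 0.2309]
orientation: [[0.36, 0.924, -0.131], [0.866, -0.384, -0.322], [-0.347, 0.002, -0.938]]
contact_force: [-0.4, -0.9, -0.1]
gripper_width: 0.0851
grip_force: 0.0
```

```bash
python3 - <<'E'
from rep import *
s=sense();print(s['eef_pos'],s['clock'])
Ws=[];
for k in range(4):
    p2,d=optics.capture("top");Ws.append(coolframe(cloud("top",d)).reshape(-1,3))
Q=np.concatenate(Ws);t=Q[(np.abs(Q[:,2]-.097)<.006)&(np.abs(Q[:,0])<.06)&(np.abs(Q[:,1])<.045)]
print(len(t),cv2.minAreaRect((t[:,:2]*1000).astype(np.float32)),np.percentile(t[:,0],[.5,99.5]),np.percentile(t[:,1],[.5,99.5]))
g=t[(np.abs(t[:,0])<.04)&(np.abs(t[:,1])<.028)&(t[:,2]>.094)];G=np.c_[g[:,:2],np.ones(len(g))];print('plane',np.linalg.lstsq(G,g[:,2],rcond=None)[0].round(4))
p,d=optics.capture("scene");c=np.zeros((480,800,3),np.uint8);c[:,:480]=cv2.resize(p[200:320,190:310,::-1],(480,480),interpolation=cv2.INTER_CUBIC);c[:320,480:]=cv2.resize(p2[150:310,190:350,::-1],(320,320));cv2.imwrite("pics/fin.png",c)
E
```

```text
[ 0.42551721 -0.05249114  0.23089846] 25.05
1723 ((0.5569229125976562, -0.45684051513671875), (89.67356872558594, 65.0804214477539), 0.2598355710506439) [-0.04348964  0.0450591 ] [-0.03240243  0.03155997]
plane [0.0038 0.0003 0.098 ]
```

View pics/fin.png

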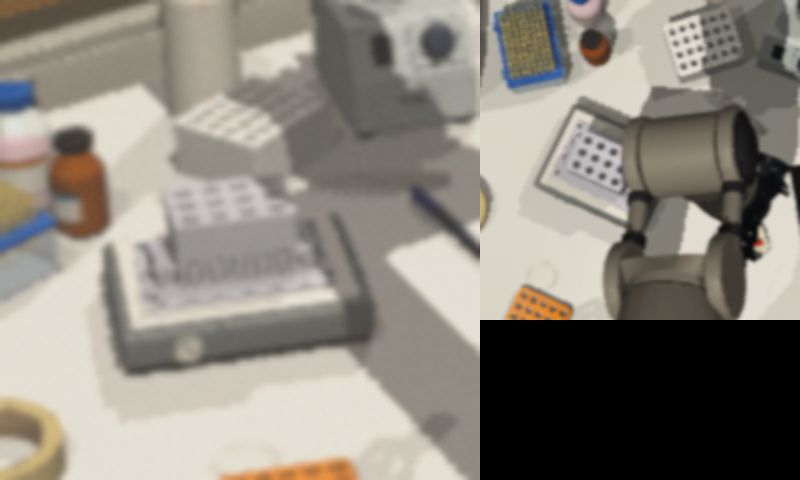

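The final pictures show the block seated on the cooler: left inset at (230,220), top inset at (600,160). Its top is at 98.0 mm, level, and centred within about 0.5 mm.

```bash
python3 -c "
from cell import order
print(order.job_done())"
```

```text
the job is handed in; nothing more can be done
None
```

The tube block is turned over and pressed home on the cooler: the tube face measured 98.0 mm high and level to about 0.2°, and the fin ends are flush to about 0.5 mm. Both catches appear to have snapped in, judging by the force and final height. The job was handed in at about 25 s, and I touched none of the other things on the bench.

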